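Tip out the flip-top stock bin

TASK

Slide the steel tray under the grey flip-top bin, between the legs of its tipping stand, then take the bin's handle and swing it right over so that the lid drops open and all three cartons spill into the tray. Swing the bin back upright, press its lid down until it is fully shut, and let go. Leave the tray of cartons under the bin, and do not disturb anything else on the trolley.

Things in the scene. Friction and masses are not known exactly. Their poses are not given: they have to be found in the camera images.
- stand: fixed tipping stand: two aluminium cheek plates 236 mm tall on feet, bearing the bin on a pivot line along stand x, 205 mm up. Clear way of 138 mm between the feet, open at the +y side; at the -y side a low crossbar (inner face y = -73 mm, 20 mm high). Feet span y -90 to +55, x to 91 mm. Origin: on the surface below the pivot's middle; y toward the side where the tray enters and the bin spills
- bay (a point): the place for the tray's centre under the bin: on the surface, 40 mm to +y of the stand's origin; the tray's y axis then lies along the stand's y axis
- pivot (a point): middle of the bin's pivot line, 205 mm above the stand's origin
- bin (a joint): the grey bin (100 x 98 x 72 mm, 4 mm walls, centred on the pivot) turning about stand x: 0 = upright at a stop, lid on top; grows as the handle is swung from the stand's -y side up over the top to its +y side; 2.7 rad = stop, mouth down. A stiff pivot (about 0.2 N m): it stays where it is left
- bin_grip (a point): middle of the bin's handle bar: round steel, 12 mm thick, 92 mm long, parallel to stand x, on a rigid U that turns with the bin on a 115 mm radius about the pivot. At bin = 0 it is 111 mm to the stand's -y side of the pivot and 30 mm above it. Gripped from above, fingers closing along stand y, it turns between the pads; its middle 60 mm are free, 55 mm between bar and bin wall
- lid (a joint): the white lid (104 x 102 x 5 mm, thumb tab at its free edge), hinged on the bin's top edge on the handle side: 0 = fully shut, 1.9 rad = stop. Shut at the start; swings open by its own weight as the bin turns over; with the bin upright again it rests ajar by about 0.2 to 0.6 rad. A light push (under 2 N) at the press point shuts it, and hinge friction keeps it shut
- lid_press (a point): point to press: on the lid's upper face, 80 mm from the hinge line, 22 mm in from the free edge; with the lid shut and the bin upright it lies 30 mm to the stand's +y side of the pivot and 41.5 mm above it; a raised panel there is 2.5 mm higher
- tray: loose open steel tray, 130 (x) x 200 (y) x 35 mm tall, 4 mm walls, 0.35 kg, origin under the centre of its floor; its U handle stands out at its +y end, away from the bin
- tray_grip (a point): middle of the tray's handle bar: round steel, 12 mm thick, 92 mm long over its ends, parallel to the tray's x axis, 45 mm outside the tray's +y end wall (145 mm from the tray's origin) and 40 mm above the surface
- carton_a: printed carton 42 x 75 x 30 mm, starts in the bin; origin at the centre of its underside
- carton_c: printed carton 36 x 60 x 36 mm, starts in the bin; origin at the centre of its underside
- carton_d: printed carton 36 x 60 x 22 mm, starts in the bin, lying on the longest one; origin at the centre of its underside
- kidney_dish: bystander: steel kidney dish 110 x 208 x 36 mm at the back, origin under its centre
- gel_bottle: bystander: upright gel bottle, 49 mm across, 172 mm tall, origin under its centre
- carton_b: bystander: larger printed carton 48 x 90 x 58 mm on the surface, origin under its centre
- vial_4: bystander: upright capped vial 30 mm across, 56 mm tall, origin under its centre
- oximeter: bystander: finger pulse oximeter 34 x 60 x 34 mm, origin under its centre
- penlight: bystander: penlight 14 x 133 x 14 mm, lying, origin under its centre

How it is judged:
On the way, in this order (a step that is already met when the one before it is completed fails the run):
1. the tray stands under the bin, between the stand's legs, the bin still upright (horizontal distance between tray and bay below 0.03 m and angle between the y axis of tray and the y axis of stand, either way round below 0.2 rad and value of joint bin below 0.1 rad), for 0.2 s.
2. the bin is swung over, its lid has dropped open and all three cartons lie in the tray (value of joint bin above 2.3 rad and value of joint lid above 0.5 rad and x of carton_a in the frame of tray between -0.065 and 0.065 m and y of carton_a in the frame of tray between -0.1 and 0.1 m and z of carton_a in the frame of tray between -0.005 and 0.1 m and x of carton_c in the frame of tray between -0.065 and 0.065 m and y of carton_c in the frame of tray between -0.1 and 0.1 m and z of carton_c in the frame of tray between -0.005 and 0.1 m and x of carton_d in the frame of tray between -0.065 and 0.065 m and y of carton_d in the frame of tray between -0.1 and 0.1 m and z of carton_d in the frame of tray between -0.005 and 0.1 m), for 0.2 s.
3. the bin is swung back upright (value of joint bin below 0.1 rad), for 0.1 s.
At the end, for the whole second after the job is handed in: All three cartons lie at rest in the tray (origins within its walls), the tray stands within 30 mm of its place under the bin and within 0.2 rad of square to the stand, the bin is upright (within 0.1 rad) and its lid is shut (within 0.06 rad) (all of step 1 and value of joint lid below 0.06 rad and x of carton_a in the frame of tray between -0.065 and 0.065 m and y of carton_a in the frame of tray between -0.1 and 0.1 m and z of carton_a in the frame of tray between -0.005 and 0.1 m and x of carton_c in the frame of tray between -0.065 and 0.065 m and y of carton_c in the frame of tray between -0.1 and 0.1 m and z of carton_c in the frame of tray between -0.005 and 0.1 m and x of carton_d in the frame of tray between -0.065 and 0.065 m and y of carton_d in the frame of tray between -0.1 and 0.1 m and z of carton_d in the frame of tray between -0.005 and 0.1 m and linear speed of each of carton_a, carton_c, carton_d, tray below 0.02 m/s); the robot touches nothing.
It fails at once if a bystander is moved more than 40 mm or knocked over (distance of any of kidney_dish, gel_bottle, carton_b, vial_4, oximeter, penlight from where it was at the start of the episode above 0.04 m or angle between any of gel_bottle, vial_4's own z axis and vertical above 0.5 rad).
It fails at once if a carton falls outside the tray onto the trolley or floor ((height (world z) of carton_a below 0.09 m and (x of carton_a in the frame of tray above 0.085 m or y of carton_a in the frame of tray above 0.12 m or x of carton_a in the frame of tray below -0.085 m or y of carton_a in the frame of tray below -0.12 m)) or (height (world z) of carton_c below 0.09 m and (x of carton_c in the frame of tray above 0.085 m or y of carton_c in the frame of tray above 0.12 m or x of carton_c in the frame of tray below -0.085 m or y of carton_c in the frame of tray below -0.12 m)) or (height (world z) of carton_d below 0.09 m and (x of carton_d in the frame of tray above 0.085 m or y of carton_d in the frame of tray above 0.12 m or x of carton_d in the frame of tray below -0.085 m or y of carton_d in the frame of tray below -0.12 m))).
It also fails if it takes over 72 s, if anything falls off the work surface, if the arm or the gripper's body presses on something with over 40 N, if the wrist force passes 120 N, or if a joint passes its speed limit or range.

ROBOT

A 6-joint arm with a two-finger parallel gripper is mounted at the origin on a cart in front of the work surface, level with it; the furniture and walls round the work are solid. World frame = base frame: x ahead of the robot, y to its left, z up, the work surface at z = 0. Lengths are in m, angles in rad, forces in N, time in s.
With the tool pointing down it reaches from about 0.35 to 0.975 m from the base axis. Payload 4.9 kg.
Tool frame: the origin (TCP) lies on the front face of the gripper's body, between the roots of the fingers; the fingertips stand 73 mm ahead of it and the grasp point (between the pads) lies 54 mm ahead of it; z points along the fingers, y is the line along which they close (so a half turn about z gives the same grasp; the last joint's range is limited). The gripper opens to 85 mm and grips with 20 to 120 N. Pads are 22 mm wide; open, the fingers measure 114 mm over their backs; the gripper's body (76 mm by 85 mm) begins 54 mm behind the grasp point. The pads swing forward as they close: fully open they stand 13 mm farther back than shut.
Start: joints at [0.997, 0.053, 1.613, -0, 1.476, -0.119], TCP at [0.275, 0.561, 0.304] pointing down, gripper open.
Joint ranges: [-3.01, 3.01], [-1.01, 2.22], [0.06, 2.58], [-1.02, 4.17], [0.09, 2.62], [-3.14, 3.14]. Speed limits (rad/s): [2.57, 2.57, 3.14, 3.14, 3.14, 3.14].

INTERFACE

Orientations are given as a rotation vector (axis times angle).
In Python, from station import status, imaging, order gives the robot as it stands.
- The arm moves only by the tool arm_command, never from a script. Its argument "increments" is a list of rows, each an object with "slide": the shift along the tool's x, y, z in m, a list of three; "spin": the turn about the tool's z in degrees; "gripper": the opening, from -1 (shut) to 1 (fully open). In form: [{"slide": [x, y, z], "spin": spin, "gripper": gripper}, ...]. A call has 1 to 8 rows; each row is the pose to reach, as a shift and turn from the pose commanded when the call began, along the tool's axes at that moment; what a row does not reach only later rows make up. A row lasts 1/12 s, in which the tool goes at most 41.7 mm and 7.16 degrees, less where a joint would pass 70% of its speed; a pose out of reach is approached as far as the arm can. A call with a gripper value outside its range is refused whole. The fingers move at their own pace and stop on an object; "newtons" is the grip in N (left out, the last holds). Time passes only in rows, so rows that repeat a pose let the fingers close. It gives the time, the measured TCP pose, the force, the opening and the grip force at its end, in the units of the state.
- status.get_obs(): the state, without advancing time (a new reading comes with each control period).
- imaging.get_image(name): name is "scene" or "top"; returns a dict with "frame" (420x560x3 uint8, red, green, blue), "vfov" (degrees; the focal length in pixels is half the picture's height over the tangent of half this angle, whatever the lens; pixels are square), "cx", "cy" (the principal point, pixels), "k1" (the pictures are not rectified: a ray, as slopes to the right and down, at radius r is drawn at 1 + k1 r^2 times it, then the intrinsics apply), "view" (4x4, takes a point from world to camera coordinates). Camera axes: x right, y up, looking along -z (the intrinsics and any distortion apply to the point x, -y, -z); pixel columns grow to the right and rows downward; lengths in m; the calibration is good to about 2 mm. A picture is of the moment at which its call begins. There is no depth.
- order.finish_job(): hands the job in; it is judged then, once.
The state is a dict: "t": time; "q": joint angles; "dq": joint speeds; "effort": joint torques, N m; "tool_pos": TCP position; "tool_rot": TCP orientation; "contact_force": force on the tool from outside, world axes, zero at the start; "wrist_torque": the same for the moment, N m; "opening": finger opening in m; "grip_force": force on a finger pad.
Only numpy, scipy, OpenCV 4.12 (cv2) and the standard library are available. Lean on these libraries where they do the work, as an engineer would, in place of code of your own. Each camera call takes 0.05 s, during which the arm holds its last target. There are 200 camera calls.

## Working session

There is one attempt and no reset: what is moved stays moved. The work goes in short steps, Python scripts to look and compute and a tool call to move; the robot and the scene stay as the last step left them, time stands still between calls to the robot, and variables do not carry over. Pictures are saved under pics/ and viewed, at most 10 in all, crops included, and the job is handed in when it is done.

Besides the shell and the picture viewer there is one more tool, called after "Emit:" as name(argument=value, ...) on one line, values as JSON. arm_command: Moves the arm, as the interface text tells. Its arguments: {"type":"object","properties":{"increments":{"type":"array","items":{"type":"object","properties":{"slide":{"type":"array","items":{"type":"number"}},"spin":{"type":"number"},"gripper":{"type":"number"}}}},"newtons":{"type":"number"}},"required":["increments"]}

```bash
ls; mkdir -p pics
python3 - <<'E'
from station import status, imaging
import cv2
print(status.get_obs())
for n in("scene","top"):
    d=imaging.get_image(n); cv2.imwrite(f"pics/{n}0.png",d["frame"][:,:,::-1])
    print({k:v for k,v in d.items() if k!="frame"})
E
```

```text
pics
{'t': 0.0, 'q': array([ 9.97022773e-01,  5.33410601e-02,  1.61429242e+00,  9.31544874e-06,
        1.47600990e+00, -1.19001309e-01]), 'dq': array([-2.03409404e-04, -1.29586986e-03,  5.90519811e-04,  3.17360680e-06,
       -7.61019473e-04, -5.25377238e-04]), 'effort': array([-1.42253306e-03, -3.93701863e+01, -3.70166302e+01, -1.82807971e-04,
        7.10061882e-03,  3.14118302e-05]), 'tool_pos': array([0.27427397, 0.56107295, 0.30267361]), 'tool_rot': array([-7.08056700e-01, -3.06003630e+00,  3.02431684e-03]), 'contact_force': array([-0.69894887, -0.72447362,  0.18734741]), 'wrist_torque': array([0.02472716, 0.00758388, 0.02527583]), 'grip_force': 0.0, 'opening': 0.08546965655286963}
{'vfov': 46.35564549933393, 'cx': 279.51084881011013, 'cy': 210.0749100970787, 'k1': -0.13738626946040844, 'view': array([[ 0.81479336, -0.57961745,  0.01246573, -0.42627951],
       [ 0.38308328,  0.5544068 ,  0.73883712, -0.31963995],
       [-0.43515398, -0.59722417,  0.67376874, -1.14255118],
       [ 0.        ,  0.        ,  0.        ,  1.        ]])}
{'vfov': 42.36267528637669, 'cx': 276.1977930533367, 'cy': 211.4955703275006, 'k1': -0.13492569473788704, 'view': array([[-1.37246914e-03, -9.99846194e-01, -1.74844369e-02,
         2.11700598e-02],
       [ 9.91301008e-01, -3.66140359e-03,  1.31563311e-01,
        -5.50308944e-01],
       [-1.31607093e-01, -1.71517733e-02,  9.91153565e-01,
        -1.40867663e+00],
       [ 0.00000000e+00,  0.00000000e+00,  0.00000000e+00,
         1.00000000e+00]])}
```

View pics/scene0.png

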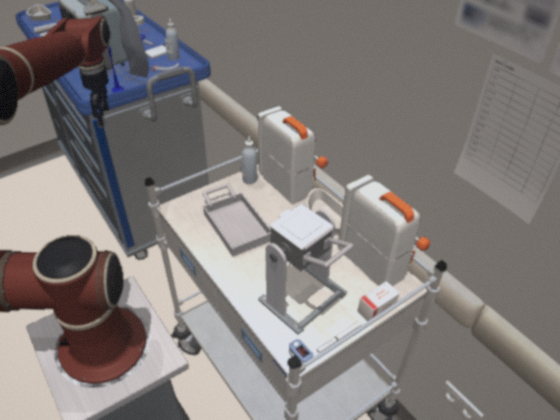

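View pics/top0.png

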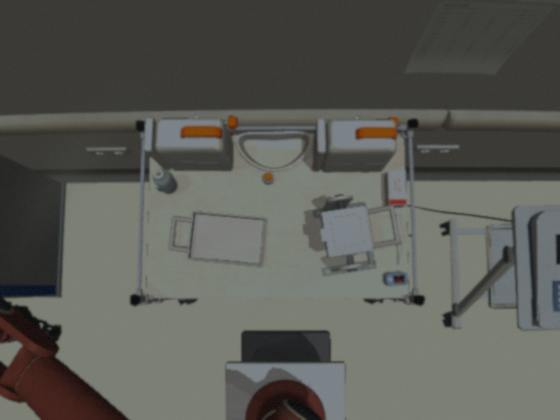

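The top view shows the tray at (228,238), its handle bar at (173,234), the bin at (347,231) and the bin handle at (393,227). Stand +y therefore points roughly along world +y. I'll enlarge both views for pixel measurement.

```bash
cat > h.py <<'E'
import numpy as np, cv2
from scipy.optimize import least_squares
from station import status, imaging
def shot(n,save=None):
    d=imaging.get_image(n)
    if save: cv2.imwrite(save,d["frame"][:,:,::-1])
    return d
def proj(d,P):
    P=np.atleast_2d(P).astype(float); c=P@d["view"][:3,:3].T+d["view"][:3,3]
    s=np.c_[c[:,0],-c[:,1]]/-c[:,2:3]; s=s*(1+d["k1"]*(s**2).sum(1,keepdims=True))
    return s*(210/np.tan(np.radians(d["vfov"]/2)))+[d["cx"],d["cy"]]
def tri(ds,uvs,z=None):
    f=lambda p: np.concatenate([proj(d,p if z is None else [*p[:2],z])[0]-uv for d,uv in zip(ds,uvs)])
    r=least_squares(f,[.6,0,.1] if z is None else [.6,0]); return r.x,np.abs(r.fun).max()
def crop(src,x0,y0,x1,y1,dst,w=800):
    im=cv2.imread(src)[y0:y1,x0:x1]; k=w/(x1-x0); im=cv2.convertScaleAbs(cv2.resize(im,None,fx=k,fy=k,interpolation=cv2.INTER_CUBIC),alpha=1.3,beta=20)
    for x in range(x0-x0%-20,x1,20): cv2.putText(im,str(x),(int((x-x0)*k),10),0,.4,(0,0,255)); cv2.line(im,(int((x+.5-x0)*k),12),(int((x+.5-x0)*k),20),(0,0,255))
    for y in range(y0-y0%-20,y1,20): cv2.putText(im,str(y),(0,int((y-y0)*k)),0,.4,(0,0,255)); cv2.line(im,(0,int((y+.5-y0)*k)),(8,int((y+.5-y0)*k)),(0,0,255))
    cv2.imwrite(dst,im)
E
python3 -c "
from h import *
crop('pics/top0.png',160,160,420,300,'pics/c1.png')
crop('pics/scene0.png',190,170,410,335,'pics/c2.png')"
```

```text
(no output)
```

View pics/c1.png

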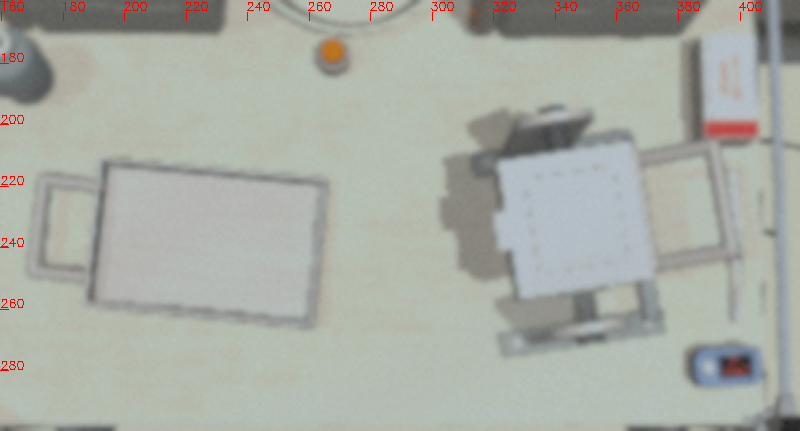

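View pics/c2.png

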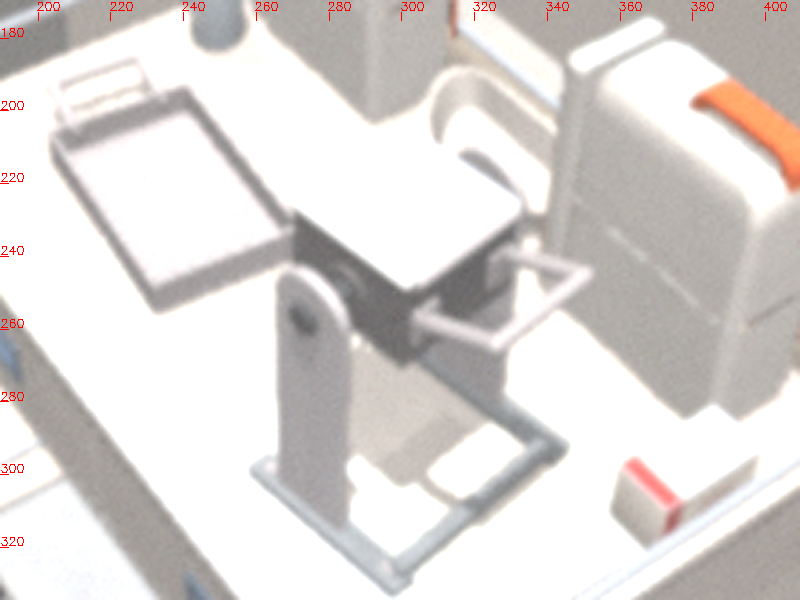

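```bash
cat > m1.py <<'E'
from h import *
T=shot("top");S=shot("scene")
t=lambda a,b:np.array([160+a/3.0769-.5,160+b/3.0769-.5]); s=lambda a,b:np.array([190+a/3.6364-.5,170+b/3.6364-.5])
def fit(pts,p0,name):
    def res(p,full=False):
        c,sn=np.cos(p[2]),np.sin(p[2]); r=[]
        for (x,y,z),d,uv in pts: r.append(proj(d,[p[0]+c*x-sn*y,p[1]+sn*x+c*y,z])[0]-uv)
        return np.array(r) if full else np.ravel(r)
    r=least_squares(res,p0,loss="soft_l1"); print(name,r.x.round(4),"\n",res(r.x,1).round(1).tolist())
    return r.x
tp=fit([((.065,.1,.035),T,t(104,161)),((.065,-.1,.035),T,t(328,182)),((-.065,-.1,.035),T,t(313,326)),((-.065,.1,.035),T,t(90,302)),
 ((-.065,.1,.035),S,s(52,142)),((.065,.1,.035),S,s(186,90)),((-.065,-.1,.035),S,s(155,290)),
 ((.046,.145,.04),T,t(44,180)),((-.046,.145,.04),T,t(35,271))],[.55,.2,0],"tray")
lz=.246
st=fit([((.052,.052,lz),T,t(498,158)),((.052,-.05,lz),T,t(630,140)),((-.052,-.05,lz),T,t(654,273)),((-.052,.052,lz),T,t(518,298)),
 ((-.052,-.05,lz),S,s(408,292)),((-.052,.052,lz),S,s(295,212)),((.052,-.05,lz),S,s(522,203)),
 ((.042,-.111,.235),T,t(714,147)),((-.042,-.111,.235),T,t(735,253)),((.046,-.115,.235),S,s(590,270)),((-.046,-.115,.235),S,s(497,346)),
 ((-.091,-.09,0.0),S,s(395,593)),((.091,-.09,.02),S,s(567,445)),((-.091,.055,.02),S,s(252,466)),((-.091,.055,.02),T,t(504,353)),((-.091,-.09,.02),T,t(663,328))],[.55,-.15,.15],"stand")
print("bar ends tri",tri([T,S],[t(716,145),s(588,268)]),tri([T,S],[t(737,255),s(497,345)]))
print("bar tray",tri([T,S],[t(42,178),s(138,64)]),tri([T,S],[t(33,272),s(56,95)]))
def w(p,x,y):
    c,sn=np.cos(p[2]),np.sin(p[2]); return (p[0]+c*x-sn*y,p[1]+sn*x+c*y)
print("bay",w(st,0,.04),"traygrip",w(tp,0,.145),"target grip",w(st,0,.185),"bingrip",w(st,0,-.111),"press",w(st,0,.03))
E
python3 m1.py
```

```text
tray [ 0.4788  0.1507 -0.0903] 
 [[-0.7, -0.8], [0.6, -1.2], [1.0, 0.7], [-1.4, 1.7], [-1.4, -1.9], [0.7, -1.6], [-0.0, 0.2], [1.2, -1.6], [0.3, 3.0]]
stand [ 0.4791 -0.1442  0.149 ] 
 [[-0.7, 0.4], [0.5, -0.5], [0.4, 1.3], [0.2, 0.1], [0.3, -0.9], [-1.3, -3.1], [1.1, 0.3], [-0.9, -1.8], [-1.3, -0.3], [2.4, 1.8], [-0.1, 2.9], [-0.1, 3.0], [2.6, -2.5], [-1.4, -2.0], [-0.6, 1.1], [1.2, 0.8]]
bar ends tri (array([ 0.53290596, -0.24908105,  0.24596252]), np.float64(0.05063660338697673)) (array([ 0.45130008, -0.26307704,  0.24300183]), np.float64(0.0921013211430477))
bar tray (array([0.53593284, 0.29859146, 0.02829615]), np.float64(0.28973080755019964)) (array([0.45515676, 0.30376825, 0.02864219]), np.float64(0.5764326815524896))
bay (np.float64(0.47313060335618695), np.float64(-0.1046513554502092)) traygrip (np.float64(0.4918991746846615), np.float64(0.2951393979171589)) target grip (np.float64(0.45160526183093697), np.float64(0.0387420184281585)) bingrip (np.float64(0.49554664866868864), np.float64(-0.2539782482476818)) press (np.float64(0.47461510966827314), np.float64(-0.11454055364871733))
```

```bash
cat >> h.py <<'E'
from scipy.spatial.transform import Rotation as Ro
def go(pos,yaw):
    "slide/spin to TCP pos with the tool's y line along yaw+90deg (either way)"
    o=status.get_obs(); R=Ro.from_rotvec(o["tool_rot"]).as_matrix()
    a=np.arctan2(R[1,1],R[0,1])-np.pi/2; e=(yaw-a+np.pi/2)%np.pi-np.pi/2
    print("t",o["t"],"pos",o["tool_pos"].round(4),"yaw",round(a,4),"toolx",R[:,0].round(3),"q",o["q"].round(2),"F",o["contact_force"].round(1),"open",round(o["opening"],4))
    print("slide",(R.T@(np.array(pos)-o["tool_pos"])).round(4),"spin",round(-np.degrees(e),2))
E
python3 -c "
from h import *
go([.492,.295,.20],-.09)"
```

```text
t 0.2 pos [0.2744 0.5612 0.3031] yaw -0.4548 toolx [-0.898  0.439  0.   ] q [ 1.    0.05  1.61  0.    1.48 -0.12] F [ 0.6 -0.8 -0.3] open 0.0852
slide [-0.3125 -0.1434  0.1032] spin -20.9
```

Emit:
arm_command(increments=[{"slide": [-0.035, -0.016, 0], "spin": -6, "gripper": 1}, {"slide": [-0.07, -0.032, 0], "spin": -12, "gripper": 1}, {"slide": [-0.105, -0.048, 0], "spin": -18, "gripper": 1}, {"slide": [-0.14, -0.064, 0], "spin": -20.9, "gripper": 1}, {"slide": [-0.175, -0.08, 0], "spin": -20.9, "gripper": 1}, {"slide": [-0.21, -0.096, 0], "spin": -20.9, "gripper": 1}, {"slide": [-0.245, -0.112, 0], "spin": -20.9, "gripper": 1}, {"slide": [-0.28, -0.128, 0.0], "spin": -20.9, "gripper": 1}], newtons=60)

```text
t: 0.87
tool_pos: [0.4706, 0.3218, 0.3038]
tool_rot: [0.141, 3.138, 0.0]
contact_force: [-0.3, -0.9, -1.0]
opening: 0.0856
grip_force: 0.0
```

```bash
python3 -c "
from h import *
go([.492,.295,.15],-.09)"
```

```text
t 0.8667 pos [0.4706 0.3218 0.3038] yaw -0.0899 toolx [-0.996  0.09  -0.   ] q [ 0.47 -0.08  1.74  0.    1.48 -1.01] F [-0.3 -0.9 -1. ] open 0.0856
slide [-0.0237 -0.0248  0.1538] spin 0.0
```

Emit:
arm_command(increments=[{"slide": [-0.0237, -0.0258, 0.04], "spin": 0, "gripper": 1}, {"slide": [-0.0237, -0.0258, 0.08], "spin": 0, "gripper": 1}, {"slide": [-0.0237, -0.0258, 0.12], "spin": 0, "gripper": 1}, {"slide": [-0.0237, -0.0258, 0.15], "spin": 0, "gripper": 1}, {"slide": [-0.0237, -0.0258, 0.18], "spin": 0, "gripper": 1}, {"slide": [-0.0237, -0.0258, 0.2], "spin": 0, "gripper": 1}, {"slide": [-0.0237, -0.0258, 0.21], "spin": 0, "gripper": 1}, {"slide": [-0.0237, -0.0258, 0.21], "spin": 0, "gripper": 1}])

```text
t: 1.53
tool_pos: [0.4893, 0.2947, 0.0908]
tool_rot: [-0.141, -3.133, 0.004]
contact_force: [-0.1, -1.6, -0.3]
opening: 0.0853
grip_force: 0.5
```

Emit:
arm_command(increments=[{"slide": [0, 0, 0], "spin": 0, "gripper": -1}, {"slide": [0, 0, 0], "spin": 0, "gripper": -1}, {"slide": [0, 0, 0], "spin": 0, "gripper": -1}, {"slide": [0, 0, 0], "spin": 0, "gripper": -1}, {"slide": [0, 0, 0], "spin": 0, "gripper": -1}, {"slide": [0, 0, 0], "spin": 0, "gripper": -1}, {"slide": [0, 0, 0], "spin": 0, "gripper": -1}, {"slide": [0, 0, 0], "spin": 0, "gripper": -1}], newtons=60)

```text
t: 2.2
tool_pos: [0.4928, 0.2965, 0.0969]
tool_rot: [0.141, 3.134, 0.003]
contact_force: [-1.9, -1.0, 6.4]
opening: 0.0526
grip_force: 63.2
```

```bash
python3 -c "
from h import *
o=status.get_obs(); print(o['grip_force'])
go([.4516,.0387,.094],.149)
shot('top','pics/t2.png');shot('scene','pics/s2.png')
crop('pics/t2.png',150,180,390,300,'pics/c3.png')"
```

```text
63.17264914512634
t 2.2 pos [0.4928 0.2965 0.0969] yaw -0.0902 toolx [-0.996  0.09  -0.004] q [ 0.41  0.15  1.88 -0.    1.11 -1.07] F [-1.9 -1.   6.4] open 0.0526
slide [ 0.0178 -0.2604  0.0023] spin -13.7
```

View pics/c3.png

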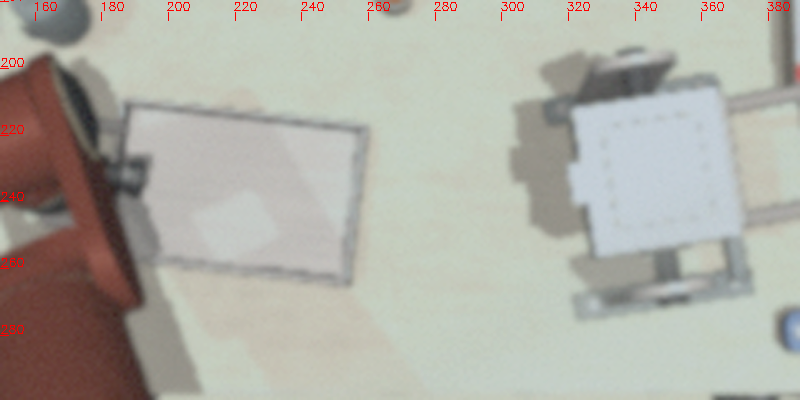

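I see the inner finger at (187,231), inside the tray's end wall. The fingers closed on bar plus wall (52 mm), and the tray shifted about 5 px toward the handle side. I'll open, lift, and regrasp the bar with the fingers only partly open.

Emit:
arm_command(increments=[{"slide": [0, 0, 0], "spin": 0, "gripper": 0.6}, {"slide": [0, 0, 0], "spin": 0, "gripper": 0.6}, {"slide": [0, 0, 0], "spin": 0, "gripper": 0.6}, {"slide": [0, 0, 0], "spin": 0, "gripper": 0.6}, {"slide": [0, 0, -0.03], "spin": 0, "gripper": 0.6}, {"slide": [0, 0, -0.06], "spin": 0, "gripper": 0.5}, {"slide": [0, 0.05, -0.085], "spin": 0, "gripper": 0}, {"slide": [0, 0.1, -0.085], "spin": 0, "gripper": -0.06}])

```text
t: 2.97
tool_pos: [0.5003, 0.3745, 0.1816]
tool_rot: [0.147, 3.132, 0.006]
contact_force: [1.2, 0.1, -0.4]
opening: 0.0412
grip_force: 0.0
```

Emit:
arm_command(increments=[{"slide": [-0.03, 0.05, -0.02], "spin": 0, "gripper": -0.06}, {"slide": [-0.06, 0.1, -0.04], "spin": 0, "gripper": -0.06}, {"slide": [-0.09, 0.12, -0.06], "spin": 0, "gripper": -0.06}, {"slide": [-0.09, 0.12, -0.06], "spin": 0, "gripper": -0.06}])

```text
t: 3.3
tool_pos: [0.5992, 0.4874, 0.2369]
tool_rot: [-0.139, -3.138, 0.0]
contact_force: [0.5, 0.0, 0.1]
opening: 0.0401
grip_force: 0.0
```

```bash
python3 -c "
from h import *
go([.492,.3,.2],-.09)
shot('top','pics/t3.png');shot('scene','pics/s3.png')
crop('pics/t3.png',140,200,280,280,'pics/a.png',800); crop('pics/s3.png',190,180,290,260,'pics/b.png',700)
a=cv2.imread('pics/a.png');b=cv2.imread('pics/b.png');print(a.shape,b.shape)
a=cv2.resize(a,(400*7//5,320)); b=cv2.resize(b,(350,280)); c=np.zeros((600,560,3),np.uint8); c[:320]=a; c[320:,:350]=b; cv2.imwrite('pics/c4.png',c)"
```

```text
t 3.3 pos [0.5992 0.4874 0.2369] yaw -0.0887 toolx [-0.996  0.089  0.   ] q [ 0.59  0.43  1.28  0.    1.43 -0.9 ] F [0.5 0.  0.1] open 0.0401
slide [ 0.0901 -0.1962  0.037 ] spin 0.08
(457, 800, 3) (560, 700, 3)
```

View pics/c4.png

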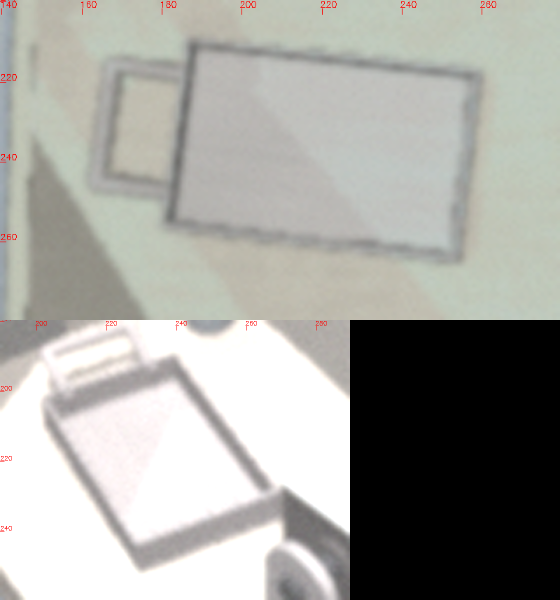

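```bash
cat > m2.py <<'E'
exec(open('m1.py').read().split("tp=fit")[0])
t=lambda a,b:np.array([140+a/4-.5,200+b/4-.5]); s=lambda a,b:np.array([190+a/3.5-.5,180+(b-320)/3.5-.5])
tp=fit([((.065,.1,.035),T,t(191,41)),((.065,-.1,.035),T,t(481,73)),((-.065,-.1,.035),T,t(461,262)),((-.065,.1,.035),T,t(167,222)),
 ((-.065,.1,.035),S,s(44,408)),((.065,.1,.035),S,s(176,358)),((-.065,-.1,.035),S,s(138,548)),((.065,-.1,.035),S,s(283,488)),((-.065,-.1,0),S,s(141,568)),
 ((.04,.145,.04),T,t(112,66)),((-.04,.145,.04),T,t(98,188))],[.55,.2,0],"tray")
g=tp[:2]+.145*np.array([-np.sin(tp[2]),np.cos(tp[2])]); print("grip",g, tri([T],[t(105,127)],.04))
go([*g,.17],tp[2])
E
python3 m2.py
```

```text
tray [ 0.4828  0.1693 -0.1068] 
 [[-1.0, -0.7], [0.3, -1.1], [-0.1, 0.3], [-1.1, 2.2], [-1.1, -2.3], [0.1, -1.3], [0.1, 0.1], [0.3, 1.4], [0.0, 3.1], [0.8, 0.3], [0.4, -0.6]]
grip [0.4982413  0.31346023] (array([0.49773258, 0.31502632]), np.float64(0.0))
t 3.5 pos [0.5989 0.4859 0.2363] yaw -0.0897 toolx [-0.996  0.09   0.   ] q [ 0.59  0.43  1.28  0.    1.43 -0.9 ] F [-1.2 -0.4  0.3] open 0.0401
slide [ 0.0848 -0.1807  0.0664] spin 0.98
```

Emit:
arm_command(increments=[{"slide": [0.017, -0.036, 0.013], "spin": 1, "gripper": -0.06}, {"slide": [0.034, -0.072, 0.026], "spin": 1, "gripper": -0.06}, {"slide": [0.051, -0.108, 0.039], "spin": 1, "gripper": -0.06}, {"slide": [0.068, -0.144, 0.05], "spin": 1, "gripper": -0.06}, {"slide": [0.085, -0.179, 0.063], "spin": 1, "gripper": -0.06}, {"slide": [0.085, -0.179, 0.066], "spin": 1, "gripper": -0.06}, {"slide": [0.085, -0.179, 0.1], "spin": 1, "gripper": -0.06}, {"slide": [0.085, -0.179, 0.12], "spin": 1, "gripper": -0.06}])

```text
t: 4.17
tool_pos: [0.4951, 0.3127, 0.1141]
tool_rot: [-0.171, -3.134, 0.002]
contact_force: [-0.5, -0.7, -0.1]
opening: 0.0402
grip_force: 0.0
```

Emit:
arm_command(increments=[{"slide": [0, 0, 0.01], "spin": 0, "gripper": -0.06}, {"slide": [0, 0, 0.02], "spin": 0, "gripper": -0.06}, {"slide": [0, 0, 0.024], "spin": 0, "gripper": -1}, {"slide": [0, 0, 0.024], "spin": 0, "gripper": -1}, {"slide": [0, 0, 0.024], "spin": 0, "gripper": -1}, {"slide": [0, 0, 0.024], "spin": 0, "gripper": -1}, {"slide": [0, 0, 0.024], "spin": 0, "gripper": -1}], newtons=50)

```text
t: 4.75
tool_pos: [0.4983, 0.3152, 0.0936]
tool_rot: [0.169, 3.136, 0.001]
contact_force: [0.1, -0.1, -1.2]
opening: 0.0104
grip_force: 48.7
```

```bash
python3 -c "
from h import *
go([.4516,.0387,.094],.149)
shot('top','pics/t4.png');shot('scene','pics/s4.png')"
```

```text
t 4.75 pos [0.4983 0.3152 0.0936] yaw -0.1075 toolx [-0.994  0.107 -0.001] q [ 0.44  0.19  1.84  0.    1.11 -1.03] F [ 0.1 -0.1 -1.2] open 0.0104
slide [ 0.0168 -0.2799 -0.0006] spin -14.7
```

```bash
python3 -c "
from h import *
go([.430,.182,.095],.149)"
```

```text
t 4.85 pos [0.4983 0.3152 0.0935] yaw -0.1074 toolx [-0.994  0.107 -0.001] q [ 0.44  0.19  1.84  0.    1.11 -1.03] F [ 0.6  0.  -0.9] open 0.0101
slide [ 0.0536 -0.1397 -0.0017] spin -14.69
```

Emit:
arm_command(increments=[{"slide": [0.0, -0.01, -0.001], "spin": 0, "gripper": -1}, {"slide": [0.009, -0.03, -0.001], "spin": -3, "gripper": -1}, {"slide": [0.018, -0.052, -0.001], "spin": -6, "gripper": -1}, {"slide": [0.027, -0.075, -0.001], "spin": -9, "gripper": -1}, {"slide": [0.036, -0.1, -0.001], "spin": -12, "gripper": -1}, {"slide": [0.045, -0.12, -0.001], "spin": -14.7, "gripper": -1}, {"slide": [0.0536, -0.135, -0.001], "spin": -14.7, "gripper": -1}, {"slide": [0.0536, -0.1397, -0.001], "spin": -14.7, "gripper": -1}])

```text
t: 5.52
tool_pos: [0.4278, 0.1798, 0.0932]
tool_rot: [0.232, -3.131, 0.001]
contact_force: [-0.7, 1.7, -1.7]
opening: 0.0103
grip_force: 48.9
```

Emit:
arm_command(increments=[{"slide": [0, 0, 0], "spin": 0, "gripper": -1}, {"slide": [0, 0, 0], "spin": 0, "gripper": -1}])

```text
t: 5.68
tool_pos: [0.4302, 0.1817, 0.0941]
tool_rot: [-0.232, 3.132, 0.0]
contact_force: [0.5, -0.6, -1.1]
opening: 0.0105
grip_force: 48.9
```

```bash
python3 -c "
from h import *
go([.4516,.0387,.094],.149)
shot('top','pics/t5.png');shot('scene','pics/s5.png')
crop('pics/t5.png',220,180,390,290,'pics/a.png',800); crop('pics/s5.png',190,200,350,330,'pics/b.png',700)
cv2.imwrite('pics/c5.png',cv2.imread('pics/a.png'))"
```

```text
t 5.6833 pos [0.4302 0.1817 0.0941] yaw 0.1482 toolx [-0.989 -0.148 -0.001] q [ 0.24 -0.09  2.13  0.    1.1  -1.48] F [ 0.5 -0.6 -1.1] open 0.0105
slide [-1.000e-04 -1.446e-01  1.000e-04] spin -0.05
```

View pics/c5.png

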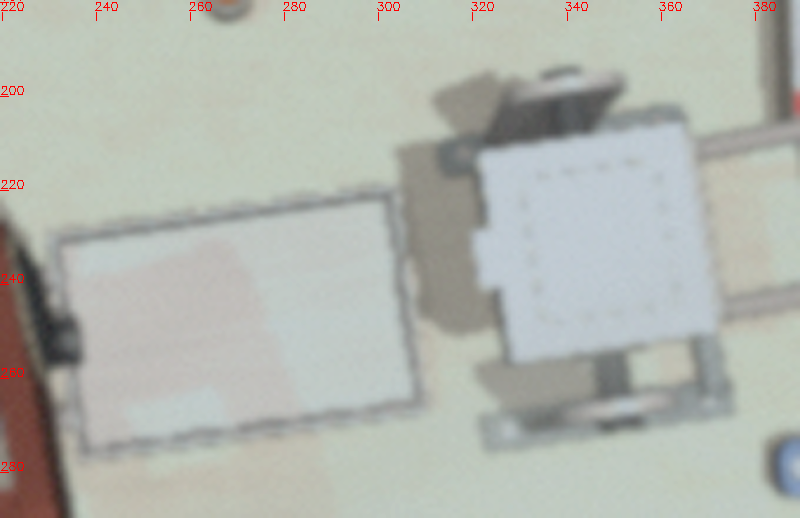

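View pics/b.png

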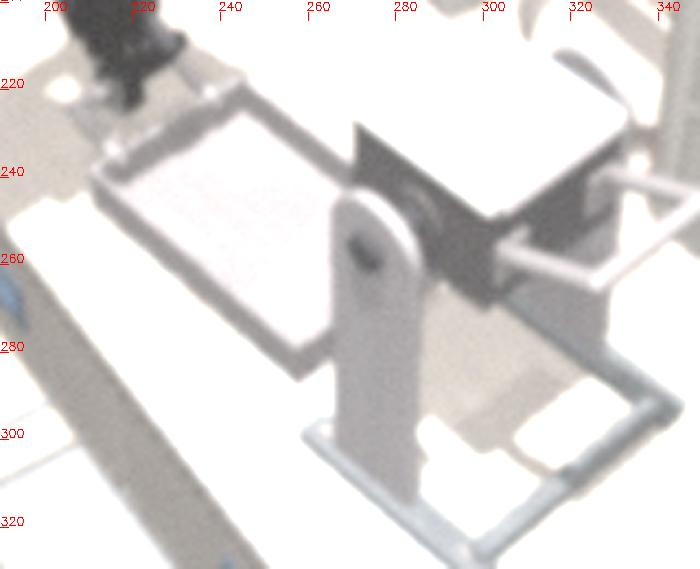

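```bash
cat > m3.py <<'E'
exec(open('m1.py').read().split("tp=fit")[0])
k=800/170; t=lambda a,b:np.array([220+a/k-.5,180+b/k-.5]); k2=700/160; s=lambda a,b:np.array([190+a/k2-.5,200+b/k2-.5])
W=lambda a,b,z: tri([T],[t(a,b)],z)[0]
tc=np.array([W(*p,.035) for p in [(52,237),(393,190),(420,405),(82,455)]]); yaw=.1482
print("tray yaws",[np.arctan2(-(a-b)[0],(a-b)[1]).round(4) for a,b in [(tc[0],tc[1]),(tc[3],tc[2])]],"len",np.linalg.norm(tc[0]-tc[1]),np.linalg.norm(tc[1]-tc[2]))
o=status.get_obs()["tool_pos"][:2]
L=lambda P,y=yaw:(np.array([(P-o)@[np.cos(y),np.sin(y)],(P-o)@[-np.sin(y),np.cos(y)]])*1000).round(1)
print("tray in tool-grip frame",[L(p) for p in tc])
for z in (.008,.02):
  print(z,[L(W(*p,z)) for p in [(484,451),(480,418),(443,172),(440,137),(733,412)]])
  P=[W(484,451,z),W(733,412,z)]; print("foot yaw",np.arctan2(-(P[0]-P[1])[0],(P[0]-P[1])[1]))
print("lid .2465",[L(W(*p,.2465)) for p in [(477,150),(686,122),(717,332),(510,362)]])
lc=[W(*p,.2465) for p in [(477,150),(686,122),(717,332),(510,362)]]
print("lid yaws",[np.arctan2(-(a-b)[0],(a-b)[1]).round(3) for a,b in [(lc[0],lc[1]),(lc[3],lc[2])]],[np.arctan2((a-b)[1],(a-b)[0]).round(3) for a,b in [(lc[0],lc[3]),(lc[1],lc[2])]])
print("stand tri foot -x-y corner",tri([T,S],[t(733,412),s(470,569)])[0])
mid=np.array([430,183.])
st=fit([((.052,.052,.2465),T,t(477,150)),((.052,-.05,.2465),T,t(686,122)),((-.052,-.05,.2465),T,t(717,332)),((-.052,.052,.2465),T,t(510,362)),
((-.091,.055,.008),T,t(484,451)),((-.069,.055,.008),T,t(480,418)),((.069,.055,.008),T,t(443,172)),((.091,.055,.008),T,t(440,137)),((-.091,-.09,.008),T,t(733,412))],[.48,-.14,.15],"stand top only")
tp=fit([((x,y,.035),T,t(*p)) for (x,y),p in zip([(.065,.1),(.065,-.1),(-.065,-.1),(-.065,.1)],[(52,237),(393,190),(420,405),(82,455)])],[.45,.04,.15],"tray top only")
d=tp[:2]-st[:2];y=st[2];print("tray in stand",d@[np.cos(y),np.sin(y)],d@[-np.sin(y),np.cos(y)],tp[2]-st[2])
E
python3 m3.py
```

```text
tray yaws [np.float64(0.1346), np.float64(0.1449)] len 0.1948643023698794 0.12219362553471814
tray in tool-grip frame [array([ 64.7, -50.8]), array([  62.1, -245.6]), array([ -60.1, -241.8]), array([-59.5, -50.3])]
0.008 [array([ -90.8, -275.1]), array([ -71.9, -275.8]), array([  71. , -277.1]), array([  91.4, -278.6]), array([ -90.7, -419.5])]
foot yaw 0.1485698342115904
0.02 [array([ -90.8, -274.3]), array([ -72.1, -274.9]), array([  69.6, -276.3]), array([  89.9, -277.8]), array([ -90.8, -417.5])]
foot yaw 0.14856983421164133
lid .2465 [array([  51.7, -278.3]), array([  49.9, -380.8]), array([ -52.8, -378.4]), array([ -51.8, -277.7])]
lid yaws [np.float64(0.13), np.float64(0.138)] [np.float64(0.142), np.float64(0.124)]
stand tri foot -x-y corner [ 0.40130805 -0.24331345  0.02262631]
stand top only [ 0.4785 -0.1448  0.1368] 
 [[0.3, -0.2], [0.1, -0.5], [0.7, 0.0], [0.1, 0.0], [-0.2, 0.1], [-0.5, -1.1], [-0.2, 0.7], [-0.7, 0.2], [0.1, 0.7]]
tray top only [0.454  0.0364 0.1446] 
 [[-1.2, -0.8], [0.6, -1.8], [2.3, 0.9], [-0.9, 1.3]]
tray in stand 0.0004547046535222782 0.1828958045444861 0.00774218478422431
```

Tray and way line up to about 1 mm and 0.01 rad, so I'll slide it in.

Emit:
arm_command(increments=[{"slide": [0.001, -0.015, 0], "spin": 0.2, "gripper": -1}, {"slide": [0.001, -0.03, 0], "spin": 0.2, "gripper": -1}, {"slide": [0.001, -0.045, 0], "spin": 0.2, "gripper": -1}, {"slide": [0.001, -0.06, 0], "spin": 0.2, "gripper": -1}, {"slide": [0.001, -0.075, 0], "spin": 0.2, "gripper": -1}, {"slide": [0.001, -0.075, 0], "spin": 0.2, "gripper": -1}])

```text
t: 6.38
tool_pos: [0.4406, 0.1062, 0.094]
tool_rot: [-0.227, 3.133, -0.002]
contact_force: [0.2, 0.1, -1.4]
opening: 0.0102
grip_force: 49.1
```

Emit:
arm_command(increments=[{"slide": [0, -0.015, 0], "spin": 0, "gripper": -1}, {"slide": [0, -0.03, 0], "spin": 0, "gripper": -1}, {"slide": [0, -0.045, 0], "spin": 0, "gripper": -1}, {"slide": [0, -0.06, 0], "spin": 0, "gripper": -1}, {"slide": [0, -0.066, 0], "spin": 0, "gripper": -1}, {"slide": [0, -0.066, 0], "spin": 0, "gripper": -1}, {"slide": [0, -0.066, 0], "spin": 0, "gripper": -1}])

```text
t: 6.97
tool_pos: [0.4496, 0.0424, 0.0938]
tool_rot: [-0.228, 3.133, 0.0]
contact_force: [0.2, -0.0, -1.5]
opening: 0.0102
grip_force: 49.3
```

```bash
python3 -c "
from h import *
go([.4516,.0387,.094],.149)
shot('top','pics/t6.png');shot('scene','pics/s6.png')
crop('pics/t6.png',260,180,420,290,'pics/c6.png',800)"
```

```text
t 6.9667 pos [0.4496 0.0424 0.0938] yaw 0.1455 toolx [-0.989 -0.145 -0.   ] q [-0.07 -0.13  2.17  0.    1.1  -1.79] F [ 0.2 -0.  -1.5] open 0.0102
slide [-0.0015 -0.004  -0.0002] spin -0.2
```

View pics/c6.png

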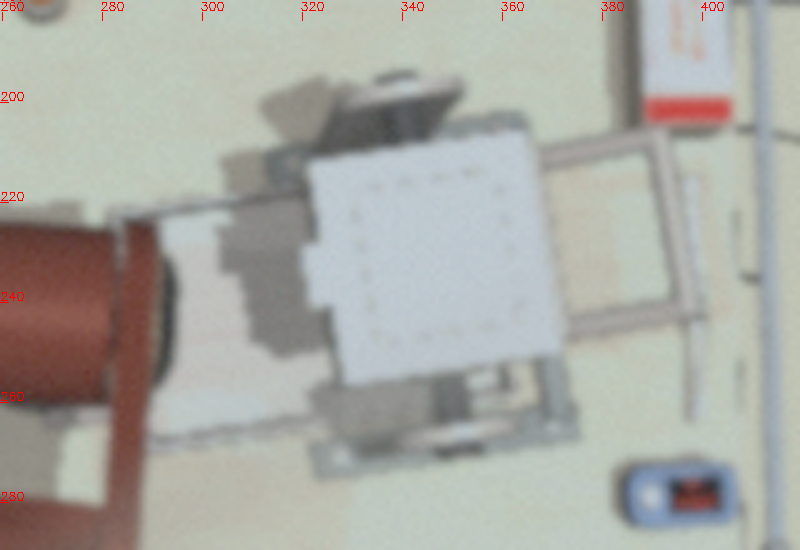

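View shows tray inserted between feet (tray's left edge at (283,222), right part under lid), bin handle bar centre at (394.5,224.5). Next I'll check handle and rail heights and release the tray.

Emit:
arm_command(increments=[{"slide": [0, 0, 0], "spin": 0, "gripper": -0.3}, {"slide": [0, 0, 0], "spin": 0, "gripper": -0.1}, {"slide": [0, 0, 0], "spin": 0, "gripper": -0.06}, {"slide": [0, 0, 0], "spin": 0, "gripper": -0.06}, {"slide": [0, 0, -0.03], "spin": 0, "gripper": -0.06}, {"slide": [0, 0, -0.07], "spin": 0, "gripper": -0.06}, {"slide": [0, 0, -0.11], "spin": 0, "gripper": -0.06}, {"slide": [0, 0, -0.15], "spin": 0, "gripper": -0.06}])

```text
t: 7.73
tool_pos: [0.4488, 0.0422, 0.2452]
tool_rot: [0.229, -3.133, -0.0]
contact_force: [1.2, -0.1, 0.7]
opening: 0.0399
grip_force: 0.0
```

Emit:
arm_command(increments=[{"slide": [0, 0, -0.04], "spin": 0, "gripper": -0.06}, {"slide": [0, 0, -0.08], "spin": 0, "gripper": 0.0}, {"slide": [0, 0, -0.12], "spin": 0, "gripper": 0.1}, {"slide": [0, 0, -0.13], "spin": 0, "gripper": 0.1}, {"slide": [0, 0, -0.13], "spin": 0, "gripper": 0.1}])

```text
t: 8.15
tool_pos: [0.4505, 0.0421, 0.3789]
tool_rot: [-0.228, 3.124, -0.002]
contact_force: [-0.2, -0.5, -0.7]
opening: 0.0468
grip_force: 0.0
```

```bash
cat > m4.py <<'E'
exec(open('m1.py').read().split("tp=fit")[0])
print("lid",tri([T,S],[t(654,273),s(408,292)]),tri([T,S],[t(630,140),s(522,203)]))
a=np.array([338.,0])
print("bar mid top z.235",tri([T],[np.array([394.5,224.5])],.235)[0])
print("post",tri([T,S],[np.array([418,299.]),np.array([295,362.])]), "post far", tri([T,S],[np.array([412,124.]),np.array([441,266.])]))
go([.494,-.255,.38],.142)
E
python3 m4.py
```

```text
lid (array([ 0.43699101, -0.20036206,  0.24135894]), np.float64(0.6274710545908988)) (array([ 0.53626223, -0.18447766,  0.24674968]), np.float64(0.1964343798518371))
bar mid top z.235 [ 0.49288222 -0.2553123 ]
post (array([ 0.31886786, -0.34055291,  0.09050567]), np.float64(0.2545239549173175)) post far (array([ 0.77544169, -0.34073993,  0.09538689]), np.float64(0.7304791795534129))
t 8.25 pos [0.4492 0.0421 0.3729] yaw 0.1457 toolx [-0.989 -0.145  0.001] q [-0.07 -0.41  1.91  0.    1.65 -1.79] F [-0.1  0.2  0.6] open 0.047
slide [-0.0012 -0.3005 -0.0072] spin 0.21
```

Emit:
arm_command(increments=[{"slide": [0, -0.038, -0.005], "spin": 0.2, "gripper": 0.1}, {"slide": [0, -0.076, -0.006], "spin": 0.2, "gripper": 0.1}, {"slide": [0, -0.114, -0.006], "spin": 0.2, "gripper": 0.1}, {"slide": [0, -0.152, -0.006], "spin": 0.2, "gripper": 0.1}, {"slide": [0, -0.19, -0.006], "spin": 0.2, "gripper": 0.1}, {"slide": [-0.001, -0.228, -0.006], "spin": 0.2, "gripper": 0.1}, {"slide": [-0.001, -0.266, -0.006], "spin": 0.2, "gripper": 0.1}, {"slide": [-0.001, -0.299, -0.006], "spin": 0.2, "gripper": 0.1}])

```text
t: 8.92
tool_pos: [0.4928, -0.2555, 0.3755]
tool_rot: [0.221, -3.129, -0.006]
contact_force: [0.9, 0.5, -0.0]
opening: 0.0468
grip_force: 0.0
```

Emit:
arm_command(increments=[{"slide": [0, 0, 0], "spin": 0, "gripper": 0.1}, {"slide": [0, 0, 0], "spin": 0, "gripper": 0.1}])

```text
t: 9.08
tool_pos: [0.4929, -0.2546, 0.3755]
tool_rot: [0.218, -3.129, -0.007]
contact_force: [-0.0, -0.1, 0.5]
opening: 0.0473
grip_force: 0.0
```

```bash
python3 -c "
from h import *
go([.493,-.255,.291],.142)
T=shot('top','pics/t7.png');S=shot('scene','pics/s7.png')"
```

```text
t 9.0833 pos [ 0.4929 -0.2546  0.3755] yaw 0.1394 toolx [-0.99  -0.139  0.005] q [-0.61 -0.14  1.69  0.    1.61 -2.32] F [-0.  -0.1  0.5] open 0.0473
slide [-0.0005 -0.0008  0.0845] spin -0.15
```

Emit:
arm_command(increments=[{"slide": [0, -0.001, 0.03], "spin": 0, "gripper": 0.1}, {"slide": [0, -0.001, 0.05], "spin": 0, "gripper": 0.1}, {"slide": [0, -0.001, 0.07], "spin": 0, "gripper": 0.1}, {"slide": [0, -0.001, 0.083], "spin": 0, "gripper": 0.1}, {"slide": [0, -0.001, 0.083], "spin": 0, "gripper": 0.1}])

```text
t: 9.6
tool_pos: [0.4925, -0.2524, 0.2923]
tool_rot: [0.225, -3.128, -0.007]
contact_force: [-0.5, -0.0, -0.3]
opening: 0.0471
grip_force: 0.0
```

Emit:
arm_command(increments=[{"slide": [0, 0, 0], "spin": 0, "gripper": -1}, {"slide": [0, 0, 0], "spin": 0, "gripper": -1}, {"slide": [0, 0, 0], "spin": 0, "gripper": -1}, {"slide": [0, 0, 0], "spin": 0, "gripper": -1}, {"slide": [0, 0, 0], "spin": 0, "gripper": -1}], newtons=60)

```text
t: 10.02
tool_pos: [0.4943, -0.2529, 0.2988]
tool_rot: [-0.225, 3.132, 0.006]
contact_force: [-2.4, 7.2, 2.8]
opening: 0.0097
grip_force: 58.6
```

```bash
python3 -c "
from h import *
go([.493,-.255,.291],.142)"
```

```text
t 10.0167 pos [ 0.4943 -0.2529  0.2988] yaw 0.1433 toolx [-0.99  -0.143 -0.002] q [-0.61 -0.11  1.78  0.    1.47 -2.32] F [-2.4  7.2  2.8] open 0.0097
slide [ 0.0016 -0.0019  0.0078] spin 0.07
```

```bash
python3 -c "
import numpy as np
p=lambda th:115*np.array([np.cos(np.arctan2(30,-111)-th),-np.sin(np.arctan2(30,-111)-th)])
g=np.concatenate([np.arange(0,2.64,.055),[2.65]])
i=0
while i<len(g)-1:
    print('from',g[i].round(3),[(p(x)-p(g[i])).round(1).tolist() for x in g[i+1:i+9]]); i+=8
"
```

```text
from 0.0 [[1.8, -6.1], [4.0, -12.0], [6.4, -17.8], [9.2, -23.5], [12.3, -29.0], [15.7, -34.4], [19.4, -39.5], [23.4, -44.4]]
from 0.44 [[4.2, -4.7], [8.7, -9.2], [13.4, -13.4], [18.4, -17.3], [23.5, -21.0], [28.8, -24.4], [34.4, -27.5], [40.1, -30.2]]
from 0.88 [[5.8, -2.5], [11.8, -4.6], [17.8, -6.4], [24.0, -7.9], [30.2, -9.0], [36.5, -9.8], [42.8, -10.2], [49.1, -10.3]]
from 1.32 [[6.3, 0.3], [12.6, 0.9], [18.9, 1.8], [25.1, 3.1], [31.2, 4.7], [37.2, 6.7], [43.1, 9.0], [48.8, 11.6]]
from 1.76 [[5.6, 2.9], [11.0, 6.2], [16.3, 9.7], [21.3, 13.5], [26.2, 17.6], [30.8, 21.9], [35.1, 26.5], [39.2, 31.3]]
from 2.2 [[3.8, 5.0], [7.4, 10.3], [10.6, 15.7], [13.6, 21.3], [16.2, 27.0], [18.5, 32.9], [20.5, 38.9], [22.4, 46.1]]
```

Emit:
arm_command(increments=[{"slide": [0, 0.0018, -0.0061], "spin": 0, "gripper": -1}, {"slide": [0, 0.004, -0.012], "spin": 0, "gripper": -1}, {"slide": [0, 0.0064, -0.0178], "spin": 0, "gripper": -1}, {"slide": [0, 0.0092, -0.0235], "spin": 0, "gripper": -1}, {"slide": [0, 0.0123, -0.029], "spin": 0, "gripper": -1}, {"slide": [0, 0.0157, -0.0344], "spin": 0, "gripper": -1}, {"slide": [0, 0.0194, -0.0395], "spin": 0, "gripper": -1}, {"slide": [0, 0.0234, -0.0444], "spin": 0, "gripper": -1}])

```text
t: 10.68
tool_pos: [0.491, -0.2318, 0.3424]
tool_rot: [-0.222, 3.132, -0.004]
contact_force: [6.1, -0.8, -6.7]
opening: 0.0097
grip_force: 58.4
```

```bash
python3 -c "
from h import *
o=status.get_obs();print(o['grip_force'],o['wrist_torque'])
go([.493,-.255,.291],.142)"
```

```text
58.35887789726257 [-0.53391905 -0.98850481  0.11154871]
t 10.6833 pos [ 0.491  -0.2318  0.3424] yaw 0.1419 toolx [-0.99  -0.141 -0.002] q [-0.58 -0.17  1.76 -0.    1.55 -2.29] F [ 6.1 -0.8 -6.7] open 0.0097
slide [ 0.0014 -0.0231  0.0514] spin -0.01
```

Emit:
arm_command(increments=[{"slide": [0, 0.0042, -0.0047], "spin": 0, "gripper": -1}, {"slide": [0, 0.0087, -0.0092], "spin": 0, "gripper": -1}, {"slide": [0, 0.0134, -0.0134], "spin": 0, "gripper": -1}, {"slide": [0, 0.0184, -0.0173], "spin": 0, "gripper": -1}, {"slide": [0, 0.0235, -0.021], "spin": 0, "gripper": -1}, {"slide": [0, 0.0288, -0.0244], "spin": 0, "gripper": -1}, {"slide": [0, 0.0344, -0.0275], "spin": 0, "gripper": -1}, {"slide": [0, 0.0401, -0.0302], "spin": 0, "gripper": -1}])

```text
t: 11.35
tool_pos: [0.4853, -0.1939, 0.3756]
tool_rot: [-0.22, 3.129, -0.015]
contact_force: [2.8, -7.0, 2.5]
opening: 0.0095
grip_force: 58.5
```

Emit:
arm_command(increments=[{"slide": [0, 0.0058, -0.0025], "spin": 0, "gripper": -1}, {"slide": [0, 0.0118, -0.0046], "spin": 0, "gripper": -1}, {"slide": [0, 0.0178, -0.0064], "spin": 0, "gripper": -1}, {"slide": [0, 0.024, -0.0079], "spin": 0, "gripper": -1}, {"slide": [0, 0.0302, -0.009], "spin": 0, "gripper": -1}, {"slide": [0, 0.0365, -0.0098], "spin": 0, "gripper": -1}, {"slide": [0, 0.0428, -0.0102], "spin": 0, "gripper": -1}, {"slide": [0, 0.0491, -0.0103], "spin": 0, "gripper": -1}])

```text
t: 12.02
tool_pos: [0.4779, -0.1455, 0.3906]
tool_rot: [-0.219, 3.128, -0.019]
contact_force: [-10.1, -7.0, 19.4]
opening: 0.0091
grip_force: 59.2
```

```bash
python3 -c "
from h import *
o=status.get_obs();print(o['grip_force'],o['wrist_torque'])
go([.478,-.145,.379],.142)"
```

```text
59.16572570800781 [-1.19660501  1.59384024  0.34070913]
t 12.0167 pos [ 0.4779 -0.1455  0.3906] yaw 0.1395 toolx [-0.99  -0.139 -0.005] q [-0.44 -0.29  1.79 -0.01  1.64 -2.15] F [-10.1  -7.   19.4] open 0.0091
slide [-0.0001  0.0006  0.0116] spin -0.14
```

Emit:
arm_command(increments=[{"slide": [0, 0.0063, -0.0037], "spin": 0, "gripper": -1}, {"slide": [0, 0.0126, -0.0051], "spin": 0, "gripper": -1}, {"slide": [0, 0.0189, -0.0042], "spin": 0, "gripper": -1}, {"slide": [0, 0.0251, -0.0029], "spin": 0, "gripper": -1}, {"slide": [0, 0.0312, -0.0013], "spin": 0, "gripper": -1}, {"slide": [0, 0.0372, 0.0007], "spin": 0, "gripper": -1}, {"slide": [0, 0.0431, 0.003], "spin": 0, "gripper": -1}, {"slide": [0, 0.0488, 0.0056], "spin": 0, "gripper": -1}])

```text
t: 12.68
tool_pos: [0.4727, -0.0932, 0.3858]
tool_rot: [-0.224, 3.119, -0.001]
contact_force: [0.1, 8.1, 24.2]
opening: 0.0003
grip_force: 12.0
```

```bash
python3 -c "
from h import *
o=status.get_obs();print(o['grip_force'],o['wrist_torque'])
go([.478,-.145,.379],.142)"
```

```text
11.955995466560125 [1.72493119 0.07820766 0.04371766]
t 12.6833 pos [ 0.4727 -0.0932  0.3858] yaw 0.1434 toolx [-0.99  -0.143 -0.014] q [-0.35 -0.34  1.83  0.01  1.64 -2.07] F [ 0.1  8.1 24.2] open 0.0003
slide [ 0.0023 -0.052   0.0068] spin 0.08
```

The bar slipped out past the fingertips. The closing pads swing forward and had pushed the tool up, so that grasp was shallow. I'll lift, open and regrasp deeper.

Emit:
arm_command(increments=[{"slide": [0, 0, -0.02], "spin": 0, "gripper": -1}, {"slide": [0, 0, -0.045], "spin": 0, "gripper": 0}, {"slide": [0, 0, -0.045], "spin": 0, "gripper": 0.5}, {"slide": [0, 0, -0.045], "spin": 0, "gripper": 0.5}, {"slide": [0, 0, -0.045], "spin": 0, "gripper": 0.5}, {"slide": [0, 0, -0.045], "spin": 0, "gripper": 0.5}])

```text
t: 13.18
tool_pos: [0.4705, -0.0948, 0.4195]
tool_rot: [0.222, -3.131, -0.001]
contact_force: [0.5, 0.5, 0.0]
opening: 0.0602
grip_force: 0.0
```

```bash
python3 -c "
from h import *
go([.472,-.093,.36],.142)
T=shot('top','pics/t8.png');S=shot('scene','pics/s8.png')
crop('pics/t8.png',280,170,420,290,'pics/a.png',440); crop('pics/s8.png',250,190,370,330,'pics/b.png',360)
a=cv2.imread('pics/a.png');b=cv2.imread('pics/b.png');c=np.zeros((max(len(a),len(b)),800,3),np.uint8);c[:len(a),:440]=a;c[:len(b),440:]=b;cv2.imwrite('pics/c8.png',c);print(a.shape,b.shape)"
```

```text
t 13.1833 pos [ 0.4705 -0.0948  0.4195] yaw 0.1418 toolx [-0.99  -0.141  0.003] q [-0.35 -0.34  1.78 -0.    1.71 -2.07] F [0.5 0.5 0. ] open 0.0602
slide [-0.0018  0.0015  0.0595] spin -0.01
(377, 440, 3) (420, 360, 3)
```

View pics/c8.png

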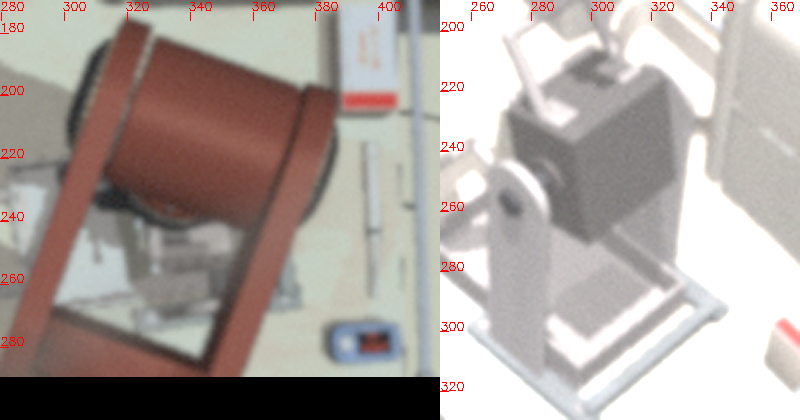

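The scene view shows the bin tipped by about 90-100°, its base facing the viewer. The near end of the handle is at about scene pixel (273,200), leaning toward +y. The tray is in place under the bin.

```bash
python3 -c "
from h import *
S=shot('scene')
y=.142;o=np.array([.4785,-.1448,.205]);X=np.array([np.cos(y),np.sin(y),0]);Y=np.array([-np.sin(y),np.cos(y),0])
for th in np.arange(1.2,2.21,.1):
    f=np.arctan2(30,-111)-th; b=o+Y*.115*np.cos(f)+[0,0,.115*np.sin(f)]
    print(round(th,2),proj(S,[b-.046*X,b+.046*X]).round(1).tolist(),b.round(3), (115*np.cos(f)).round(0))
go([.472,-.093,.36],.142)"
```

```text
1.2 [[292.3, 213.8], [322.4, 194.3]] [ 0.48  -0.157  0.319] -12.0
1.3 [[288.5, 210.9], [318.5, 191.6]] [ 0.479 -0.146  0.32 ] -1.0
1.4 [[284.7, 208.3], [314.7, 189.3]] [ 0.477 -0.134  0.32 ] 11.0
1.5 [[280.9, 206.2], [310.9, 187.4]] [ 0.475 -0.123  0.318] 22.0
1.6 [[277.3, 204.6], [307.3, 186.0]] [ 0.474 -0.112  0.315] 33.0
1.7 [[273.8, 203.5], [303.7, 185.1]] [ 0.472 -0.101  0.311] 44.0
1.8 [[270.5, 202.9], [300.3, 184.6]] [ 0.471 -0.091  0.306] 54.0
1.9 [[267.5, 202.7], [297.2, 184.6]] [ 0.469 -0.081  0.3  ] 64.0
2.0 [[264.7, 203.0], [294.2, 185.1]] [ 0.468 -0.072  0.293] 73.0
2.1 [[262.1, 203.8], [291.5, 185.9]] [ 0.467 -0.064  0.286] 82.0
2.2 [[259.9, 205.0], [289.1, 187.2]] [ 0.466 -0.056  0.277] 90.0
t 13.3333 pos [ 0.4707 -0.0948  0.4197] yaw 0.1419 toolx [-0.99  -0.141  0.002] q [-0.35 -0.34  1.78 -0.    1.71 -2.07] F [-0.4 -0.3 -0.2] open 0.0638
slide [-0.0017  0.0015  0.0597] spin -0.01
```

Emit:
arm_command(increments=[{"slide": [-0.001, -0.004, 0.03], "spin": 0, "gripper": 0.5}, {"slide": [-0.001, -0.004, 0.05], "spin": 0, "gripper": 0.5}, {"slide": [-0.001, -0.004, 0.065], "spin": 0, "gripper": 0.5}, {"slide": [-0.001, -0.004, 0.065], "spin": 0, "gripper": 0.5}])

```text
t: 13.67
tool_pos: [0.4711, -0.0982, 0.351]
tool_rot: [0.222, -3.126, -0.005]
contact_force: [0.3, -0.1, -0.1]
opening: 0.0637
grip_force: 0.0
```

Emit:
arm_command(increments=[{"slide": [0, 0, 0], "spin": 0, "gripper": -1}, {"slide": [0, 0, 0], "spin": 0, "gripper": -1}, {"slide": [0, 0, 0], "spin": 0, "gripper": -1}, {"slide": [0, 0, 0], "spin": 0, "gripper": -1}, {"slide": [0, 0, 0], "spin": 0, "gripper": -1}, {"slide": [0, 0, 0], "spin": 0, "gripper": -1}, {"slide": [0, 0, 0], "spin": 0, "gripper": -1}], newtons=50)

```text
t: 14.25
tool_pos: [0.473, -0.0983, 0.3579]
tool_rot: [-0.224, 3.131, 0.0]
contact_force: [-1.4, 3.4, 5.5]
opening: 0.0107
grip_force: 48.8
```

```bash
python3 -c "
from h import *
go([.472,-.099,.358],.142)"
```

```text
t 14.25 pos [ 0.473  -0.0983  0.3579] yaw 0.1427 toolx [-0.99  -0.142 -0.003] q [-0.36 -0.32  1.86  0.    1.6  -2.07] F [-1.4  3.4  5.5] open 0.0107
slide [ 0.0011 -0.0005 -0.0001] spin 0.04
```

```bash
python3 -c "
import numpy as np
p=lambda th:115*np.array([np.cos(np.arctan2(30,-111)-th),-np.sin(np.arctan2(30,-111)-th)])
g=np.linspace(1.72,2.66,17)
for i in (0,8): print('from',g[i].round(3),[(p(x)-p(g[i])).round(1).tolist() for x in g[i+1:i+9]])
"
```

```text
from 1.72 [[6.1, 2.9], [12.0, 6.1], [17.8, 9.7], [23.3, 13.6], [28.5, 17.9], [33.5, 22.4], [38.3, 27.2], [42.7, 32.3]]
from 2.19 [[4.1, 5.3], [7.9, 10.9], [11.4, 16.7], [14.6, 22.7], [17.3, 28.9], [19.7, 35.2], [21.8, 41.6], [23.4, 48.2]]
```

Emit:
arm_command(increments=[{"slide": [0, 0.0061, 0.0029], "spin": 0, "gripper": -1}, {"slide": [0, 0.012, 0.0061], "spin": 0, "gripper": -1}, {"slide": [0, 0.0178, 0.0097], "spin": 0, "gripper": -1}, {"slide": [0, 0.0233, 0.0136], "spin": 0, "gripper": -1}, {"slide": [0, 0.0285, 0.0179], "spin": 0, "gripper": -1}, {"slide": [0, 0.0335, 0.0224], "spin": 0, "gripper": -1}, {"slide": [0, 0.0383, 0.0272], "spin": 0, "gripper": -1}, {"slide": [0, 0.0427, 0.0323], "spin": 0, "gripper": -1}])

```text
t: 14.92
tool_pos: [0.4668, -0.0569, 0.3255]
tool_rot: [-0.223, 3.132, -0.005]
contact_force: [-3.3, 0.6, 6.4]
opening: 0.0104
grip_force: 51.8
```

```bash
python3 -c "
from h import *
o=status.get_obs();print(o['grip_force'],o['wrist_torque'])
go([.472,-.099,.358],.142)"
```

```text
51.82475209236145 [-0.39791642  0.24233324  0.06980262]
t 14.9167 pos [ 0.4668 -0.0569  0.3255] yaw 0.1421 toolx [-0.99  -0.142 -0.002] q [-0.28 -0.35  1.93 -0.    1.55 -1.99] F [-3.3  0.6  6.4] open 0.0104
slide [ 0.0008 -0.0425 -0.0323] spin 0.0
```

Emit:
arm_command(increments=[{"slide": [0, 0.0041, 0.0053], "spin": 0, "gripper": -1}, {"slide": [0, 0.0079, 0.0109], "spin": 0, "gripper": -1}, {"slide": [0, 0.0114, 0.0167], "spin": 0, "gripper": -1}, {"slide": [0, 0.0146, 0.0227], "spin": 0, "gripper": -1}, {"slide": [0, 0.0173, 0.0289], "spin": 0, "gripper": -1}, {"slide": [0, 0.0197, 0.0352], "spin": 0, "gripper": -1}, {"slide": [0, 0.0218, 0.0416], "spin": 0, "gripper": -1}, {"slide": [0, 0.0234, 0.0482], "spin": 0, "gripper": -1}])

```text
t: 15.58
tool_pos: [0.4633, -0.0327, 0.2765]
tool_rot: [-0.224, 3.133, 0.001]
contact_force: [-2.4, 4.5, 5.6]
opening: 0.0105
grip_force: 54.5
```

Emit:
arm_command(increments=[{"slide": [0, 0, 0], "spin": 0, "gripper": -1}, {"slide": [0, 0, 0], "spin": 0, "gripper": -1}, {"slide": [0, 0, 0], "spin": 0, "gripper": -1}, {"slide": [0, 0, 0], "spin": 0, "gripper": -1}, {"slide": [0, 0, 0], "spin": 0, "gripper": -1}, {"slide": [0, 0, 0], "spin": 0, "gripper": -1}, {"slide": [0, 0, 0], "spin": 0, "gripper": -1}, {"slide": [0, 0, 0], "spin": 0, "gripper": -1}])

```text
t: 16.25
tool_pos: [0.4632, -0.0325, 0.2754]
tool_rot: [-0.224, 3.133, 0.003]
contact_force: [-0.6, 5.7, 1.2]
opening: 0.0105
grip_force: 54.1
```

```bash
python3 -c "
from h import *
o=status.get_obs();print(o['grip_force'],o['wrist_torque'])
go([.472,-.099,.358],.142)
T=shot('top','pics/t9.png');S=shot('scene','pics/s9.png')
# colours under the bin: project tray-floor area outline, compare with t6/s6
y=.142;o=np.array([.4785,-.1448,0]);X=np.array([np.cos(y),np.sin(y),0]);Y=np.array([-np.sin(y),np.cos(y),0])
for st in np.arange(-.05,.141,.01):
    r=[]
    for x in np.arange(-.055,.056,.011):
        u,v=proj(S,o+Y*st+X*x+[0,0,.004])[0].round().astype(int); r.append('%3d/%3d/%3d'%tuple(S['frame'][v,u]))
    print('%.2f'%st,' '.join(r))
"
```

```text
54.138368368148804 [ 0.61047649 -0.01616937  0.111941  ]
t 16.25 pos [ 0.4632 -0.0325  0.2754] yaw 0.1429 toolx [-0.99  -0.142 -0.   ] q [-0.23 -0.33  2.01  0.    1.47 -1.95] F [-0.6  5.7  1.2] open 0.0105
slide [ 0.0007 -0.0669 -0.0827] spin 0.05
-0.05 114/110/109 118/114/113 117/113/115 115/112/113 118/112/113 115/111/112 118/114/115 118/113/114 120/115/116 120/116/116 120/117/115
-0.04 114/111/110 140/137/138 159/154/152 145/139/141 172/167/168 153/148/149 152/146/148 160/155/154 147/144/145 146/140/142 156/152/151
-0.03 111/107/109 186/181/181 175/169/169 149/147/143 195/196/201 224/225/230 225/227/231 220/222/225 208/209/208 208/210/207 136/132/131
-0.02 111/106/107 173/168/168 164/159/158 142/140/136 194/196/196 212/215/217 187/188/186 196/198/195 185/185/180 195/196/190 134/131/129
-0.01 111/108/109 173/170/170 186/180/178 144/143/138 222/224/225 178/178/171 169/167/160 164/161/157 161/160/152 160/157/151 129/127/125
0.00 127/124/127 141/137/136 146/143/142 134/131/131 208/210/207 168/168/162 156/154/149 157/155/149 159/158/151 154/153/147 124/119/120
0.01 126/122/123 129/125/
[... 1192 characters left out ...]
126  75/ 71/ 71
0.10 112/107/108 188/181/182 207/200/201 139/134/135 120/117/116 120/117/119 111/108/108 119/115/116 121/117/120 121/117/117 115/112/113
0.11 113/110/110 190/183/184 205/198/197 205/197/200 141/137/138 121/119/120 111/108/109 108/106/107 116/113/115 119/114/115 158/155/155
0.12 111/109/108 185/181/179 205/198/199 205/199/199 179/172/172 123/116/119 115/112/113 105/101/101  76/ 75/ 76 111/109/109 129/126/126
0.13 113/112/111 193/187/185 204/196/196 200/193/195 184/176/178 133/128/129 122/119/119 112/108/109  66/ 67/ 67  94/ 93/ 95 124/120/120
0.14 113/108/109 164/159/161 157/150/150 163/157/159 137/131/133 124/119/122 121/116/117 122/120/119  79/ 77/ 78  87/ 87/ 90 117/113/114
```

```bash
python3 -c "
from h import *
S=shot('scene');f=S['frame'][228:322,250:325]
h=cv2.cvtColor(cv2.resize(f,None,fx=1,fy=.5,interpolation=cv2.INTER_AREA),cv2.COLOR_RGB2HSV)
for i,r in enumerate(h): print(228+2*i,''.join(('R' if p[0]<15 or p[0]>165 else 'Y' if p[0]<38 else 'G' if p[0]<85 else 'B' if p[0]<135 else 'P') if p[1]>60 else ' .:-=+*#%@'[min(9,p[2]//26)] for p in r))
"
```

```text
228 %%%%%%%%%%%%%%%%%#*++***+=----========================================+=+++
230 %%%%%%%%%%%%###****++===---:----=========================================++
232 %%%%%%%#####*******+==--::::::::--=========================================
234 %####****++++*****++=--::::-:::::--======================================+=
236 *******++++++++*#*+--:::-::::::-::--====================================+=+
238 ****##**+++++++***+=---::::::::-::::--=============================+==++=+=
240 *#####****++++++***+=---::-:::-:---:::--============================+===++=
242 ###**#******+++++***++===----:-------:---=====+++============+=+=====+=====
244 **##%%#******++++++++*****+=--::-----------===+=+=++=========+==+====+==++=
246 #%%%%%#*******++=====++**###*+-----------:--=====+======++=+==+=+=++=++====
248 %%##****##**++++========++*#%#*+=--------::--=======+=====+====++=+========
250 ##***#%%%%#*++++==========++##%#*=--::----:::--===+=+=+==++=++=+===========
252 **##%%%%%%%#*++=======-=====+*###*=-:::---::::--===+==+==+=+===============
254 %%%%%%%%%%#*+======------=====+*##*=-::::::::::---===+==
[... 1959 characters left out ...]
++++++===============+***###***++++++*****+======+*#%%%#****
306 @@%@@@@@@@%%%%%#*++++++===============++**####**+++**++======+*#%%%#*****++
308 @@@@@@@@@@@@@@@%%#*++++++================+**####****+======+*#%%%#*****++++
310 @@@%@@@@@@@@@@@%%%%#*+++++++===============+*****+======+*##%%##*****++++*#
312 @@@@@@@@%@@@@@@@@@%%%#*++++++++==+===========+++======+*#%%%#*****+++++*#%%
314 @@@@@@@%@@@@@@@@@@@%%%%%#*+++++++++++++============+*##%%##****++++++*#%%%%
316 @@@@@@@@@@@%@@%@@@@@@%%%%%#*+++++++***++++=======+*#%%%#*****+++++*#%%%%%%%
318 @@@@@@@@%@@%@@@@@%@%@@%@@%%%#*+++++****+++++==+**#%%%##*****++++*#%%%%%%%%%
320 @@@@@@%@@@@%@@@@@@@@@@@@@%@%%%%#*+++++*****+++*#%%##*****++++*#%%%%%%%%%%%%
```

Emit:
arm_command(increments=[{"slide": [0, -0.0022, -0.0088], "spin": 0, "gripper": -1}, {"slide": [0, -0.0054, -0.0176], "spin": 0, "gripper": -1}, {"slide": [0, -0.0022, -0.0088], "spin": 0, "gripper": -1}, {"slide": [0, 0.0, 0.0], "spin": 0, "gripper": -1}, {"slide": [0, -0.0054, -0.0176], "spin": 0, "gripper": -1}, {"slide": [0, 0.0, 0.0], "spin": 0, "gripper": -1}, {"slide": [0, 0.0, 0.0], "spin": 0, "gripper": -1}, {"slide": [0, 0.0, 0.0], "spin": 0, "gripper": -1}], newtons=80)

```text
t: 17.07
tool_pos: [0.4631, -0.0323, 0.2747]
tool_rot: [0.224, -3.134, -0.003]
contact_force: [-7.9, 4.1, 0.6]
opening: 0.0103
grip_force: 79.5
```

```bash
python3 -c "
from h import *
S=shot('scene','pics/s10.png'); a=cv2.imread('pics/s9.png').astype(int)[228:322,250:325];b=S['frame'][228:322,250:325,::-1].astype(int)
d=np.abs(a-b).max(2); print((d>25).sum(), np.argwhere(d>25).mean(0) if (d>25).any() else '')
go([.472,-.099,.358],.142)
p=lambda th:115*np.array([np.cos(np.arctan2(30,-111)-th),-np.sin(np.arctan2(30,-111)-th)])
g=np.linspace(2.67,0,41)
for i in range(0,40,8): print('from',g[i].round(3),[(p(x)-p(g[i])).round(1).tolist() for x in g[i+1:i+9]])
"
```

```text
0 
t 17.1167 pos [ 0.4632 -0.0323  0.2748] yaw 0.1428 toolx [-0.99  -0.142 -0.001] q [-0.23 -0.33  2.01  0.    1.46 -1.94] F [11.1  6.  -2.2] open 0.0098
slide [ 0.0007 -0.0671 -0.0833] spin 0.04
from 2.67 [[-1.8, -7.5], [-4.2, -14.8], [-7.0, -21.9], [-10.2, -28.8], [-14.0, -35.6], [-18.1, -42.0], [-22.7, -48.1], [-27.7, -54.0]]
from 2.136 [[-5.4, -5.5], [-11.1, -10.6], [-17.1, -15.3], [-23.5, -19.6], [-30.1, -23.5], [-37.0, -26.9], [-44.1, -29.9], [-51.3, -32.3]]
from 1.602 [[-7.4, -2.0], [-14.9, -3.5], [-22.6, -4.5], [-30.2, -4.9], [-37.9, -4.9], [-45.5, -4.3], [-53.1, -3.3], [-60.7, -1.7]]
from 1.068 [[-7.4, 2.1], [-14.6, 4.6], [-21.7, 7.6], [-28.5, 11.1], [-35.1, 15.1], [-41.4, 19.4], [-47.4, 24.2], [-53.1, 29.4]]
from 0.534 [[-5.3, 5.5], [-10.2, 11.4], [-14.8, 17.6], [-18.9, 24.1], [-22.5, 30.8], [-25.7, 37.8], [-28.5, 45.0], [-30.7, 52.3]]
```

Emit:
arm_command(increments=[{"slide": [0, -0.0018, -0.0075], "spin": 0, "gripper": -1}, {"slide": [0, -0.0042, -0.0148], "spin": 0, "gripper": -1}, {"slide": [0, -0.007, -0.0219], "spin": 0, "gripper": -1}, {"slide": [0, -0.0102, -0.0288], "spin": 0, "gripper": -1}, {"slide": [0, -0.014, -0.0356], "spin": 0, "gripper": -1}, {"slide": [0, -0.0181, -0.042], "spin": 0, "gripper": -1}, {"slide": [0, -0.0227, -0.0481], "spin": 0, "gripper": -1}, {"slide": [0, -0.0277, -0.054], "spin": 0, "gripper": -1}])

```text
t: 17.78
tool_pos: [0.4674, -0.0612, 0.3303]
tool_rot: [-0.223, 3.133, -0.001]
contact_force: [3.3, -0.4, -3.4]
opening: 0.0097
grip_force: 77.9
```

Emit:
arm_command(increments=[{"slide": [0, -0.0054, -0.0055], "spin": 0, "gripper": -1}, {"slide": [0, -0.0111, -0.0106], "spin": 0, "gripper": -1}, {"slide": [0, -0.0171, -0.0153], "spin": 0, "gripper": -1}, {"slide": [0, -0.0235, -0.0196], "spin": 0, "gripper": -1}, {"slide": [0, -0.0301, -0.0235], "spin": 0, "gripper": -1}, {"slide": [0, -0.037, -0.0269], "spin": 0, "gripper": -1}, {"slide": [0, -0.0441, -0.0299], "spin": 0, "gripper": -1}, {"slide": [0, -0.0513, -0.0323], "spin": 0, "gripper": -1}])

```text
t: 18.45
tool_pos: [0.4748, -0.1118, 0.3634]
tool_rot: [-0.223, 3.132, 0.001]
contact_force: [-3.1, 4.5, 2.7]
opening: 0.0097
grip_force: 79.1
```

```bash
python3 -c "
from h import *
o=status.get_obs();print(o['grip_force'],o['wrist_torque'])
go([.472,-.099,.358],.142)"
```

```text
79.06608581542969 [ 0.53135477  0.37777644 -0.32978069]
t 18.45 pos [ 0.4748 -0.1118  0.3634] yaw 0.1421 toolx [-0.99  -0.142 -0.002] q [-0.38 -0.31  1.85  0.    1.61 -2.1 ] F [-3.1  4.5  2.7] open 0.0097
slide [0.001  0.0131 0.0054] spin 0.01
```

Firm grip and small forces, so I'll continue.

Emit:
arm_command(increments=[{"slide": [0, -0.0074, -0.002], "spin": 0, "gripper": -1}, {"slide": [0, -0.0149, -0.0035], "spin": 0, "gripper": -1}, {"slide": [0, -0.0226, -0.0045], "spin": 0, "gripper": -1}, {"slide": [0, -0.0302, -0.0049], "spin": 0, "gripper": -1}, {"slide": [0, -0.0379, -0.0049], "spin": 0, "gripper": -1}, {"slide": [0, -0.0455, -0.0043], "spin": 0, "gripper": -1}, {"slide": [0, -0.0531, -0.0033], "spin": 0, "gripper": -1}, {"slide": [0, -0.0607, -0.0017], "spin": 0, "gripper": -1}])

```text
t: 19.12
tool_pos: [0.4839, -0.1727, 0.3665]
tool_rot: [-0.222, 3.129, -0.004]
contact_force: [17.5, 2.1, 4.5]
opening: 0.0097
grip_force: 78.2
```

Emit:
arm_command(increments=[{"slide": [0, -0.0074, 0.0021], "spin": 0, "gripper": -1}, {"slide": [0, -0.0146, 0.0046], "spin": 0, "gripper": -1}, {"slide": [0, -0.0217, 0.0076], "spin": 0, "gripper": -1}, {"slide": [0, -0.0285, 0.0111], "spin": 0, "gripper": -1}, {"slide": [0, -0.0351, 0.0151], "spin": 0, "gripper": -1}, {"slide": [0, -0.0414, 0.0194], "spin": 0, "gripper": -1}, {"slide": [0, -0.0474, 0.0242], "spin": 0, "gripper": -1}, {"slide": [0, -0.0531, 0.0294], "spin": 0, "gripper": -1}])

```text
t: 19.78
tool_pos: [0.4919, -0.2258, 0.3369]
tool_rot: [-0.222, 3.128, -0.007]
contact_force: [14.4, -0.1, 3.2]
opening: 0.0095
grip_force: 78.3
```

```bash
python3 -c "
from h import *
o=status.get_obs();print(o['grip_force'],o['wrist_torque'])
go([.494,-.255,.283],.142)"
```

```text
78.25393438339233 [ 0.31170091 -2.42144949  0.39937095]
t 19.7833 pos [ 0.4919 -0.2258  0.3369] yaw 0.1419 toolx [-0.99  -0.141 -0.006] q [-0.57 -0.17  1.77  0.    1.53 -2.28] F [14.4 -0.1  3.2] open 0.0095
slide [ 0.0023 -0.029   0.0541] spin -0.0
```

Emit:
arm_command(increments=[{"slide": [-0.001, -0.0053, 0.0055], "spin": 0, "gripper": -1}, {"slide": [-0.002, -0.0102, 0.0114], "spin": 0, "gripper": -1}, {"slide": [-0.002, -0.0148, 0.0176], "spin": 0, "gripper": -1}, {"slide": [-0.002, -0.0189, 0.0241], "spin": 0, "gripper": -1}, {"slide": [-0.002, -0.0225, 0.0308], "spin": 0, "gripper": -1}, {"slide": [-0.002, -0.0257, 0.0378], "spin": 0, "gripper": -1}, {"slide": [-0.002, -0.0285, 0.045], "spin": 0, "gripper": -1}, {"slide": [-0.002, -0.0307, 0.0525], "spin": 0, "gripper": -1}])

```text
t: 20.45
tool_pos: [0.4989, -0.2526, 0.2891]
tool_rot: [-0.224, 3.126, 0.008]
contact_force: [-13.4, 26.0, 61.6]
opening: 0.0095
grip_force: 88.2
```

Emit:
arm_command(increments=[{"slide": [0, -0.001, 0.003], "spin": 0, "gripper": -1}, {"slide": [0, -0.001, 0.006], "spin": 0, "gripper": -1}, {"slide": [0, -0.001, 0.006], "spin": 0, "gripper": -1}, {"slide": [0, -0.001, 0.006], "spin": 0, "gripper": -1}])

```text
t: 20.78
tool_pos: [0.499, -0.2524, 0.2891]
tool_rot: [-0.226, 3.126, 0.007]
contact_force: [-16.4, 23.5, 52.5]
opening: 0.0095
grip_force: 87.0
```

```bash
python3 -c "
from h import *
o=status.get_obs();print(o['grip_force'],o['wrist_torque'])
go([.494,-.255,.283],.142)"
```

```text
86.99517130851746 [3.83977015 2.40860509 0.24813656]
t 20.7833 pos [ 0.499  -0.2524  0.2891] yaw 0.1446 toolx [-0.99  -0.144 -0.008] q [-0.6  -0.1   1.78  0.01  1.45 -2.32] F [-16.4  23.5  52.5] open 0.0095
slide [ 0.0054 -0.0018  0.0061] spin 0.15
```

Emit:
arm_command(increments=[{"slide": [0.003, 0.002, -0.005], "spin": 0, "gripper": -1}, {"slide": [0.003, 0.003, -0.009], "spin": 0, "gripper": -1}, {"slide": [0.003, 0.003, -0.009], "spin": 0, "gripper": -0.3}, {"slide": [0.003, 0.003, -0.009], "spin": 0, "gripper": 0.0}, {"slide": [0.003, 0.003, -0.009], "spin": 0, "gripper": 0.1}, {"slide": [0.003, 0.003, -0.009], "spin": 0, "gripper": 0.1}, {"slide": [0.003, 0.003, -0.03], "spin": 0, "gripper": 0.1}, {"slide": [0.003, 0.003, -0.07], "spin": 0, "gripper": 0.1}])

```text
t: 21.45
tool_pos: [0.4911, -0.2513, 0.338]
tool_rot: [0.221, -3.121, -0.015]
contact_force: [1.6, -1.3, -0.7]
opening: 0.0468
grip_force: 0.0
```

Emit:
arm_command(increments=[{"slide": [0, -0.01, -0.04], "spin": 0, "gripper": 0.1}, {"slide": [0, -0.01, -0.08], "spin": 0, "gripper": 0}, {"slide": [0, -0.01, -0.12], "spin": 0, "gripper": -0.5}, {"slide": [0, -0.01, -0.12], "spin": 0, "gripper": -1}, {"slide": [0, -0.01, -0.12], "spin": 0, "gripper": -1}])

```text
t: 21.87
tool_pos: [0.4952, -0.263, 0.4683]
tool_rot: [-0.222, 3.131, -0.004]
contact_force: [1.0, -0.3, 0.6]
opening: 0.0069
grip_force: 0.0
```

```bash
cat > m5.py <<'E'
from h import *
S=shot('scene','pics/s11.png');T=shot('top','pics/t11.png')
y=.142;o=np.array([.4785,-.1448,.205]);X=np.array([np.cos(y),np.sin(y),0]);Y=np.array([-np.sin(y),np.cos(y),0])
def asc(f,x0,y0): 
  for i,r in enumerate(cv2.resize(cv2.cvtColor(f,cv2.COLOR_RGB2GRAY),None,fx=1,fy=.5,interpolation=cv2.INTER_AREA)): print(y0+2*i,''.join(' .:-=+*#%@'[min(9,p//26)] for p in r))
asc(S['frame'][185:275,265:345],265,185)
bar=o-.111*Y+[0,0,.03]; print("bar θ=0 proj",proj(S,[bar-.046*X,bar+.046*X]).round(1).tolist())
for a in (0,.2,.4,.6,.8):
  h=o-.05*Y+[0,0,.0385]; e=h+.102*(np.cos(a)*Y+np.sin(a)*np.array([0,0,1])); print(a,proj(S,[h-.052*X,e-.052*X,e+.052*X]).round(1).tolist())
go([.4785-.03*.1415,-.1448+.03*.99,.40],.142)
E
python3 m5.py
```

```text
185 %%%%%%#*+++++++++++++++++++++++++++++++++++++++++++++++******#########%%####*+-:
187 %%%%%%%%#*+++++++++++++++++++++++++++++++++++++++***************##########%##*=-
189 %%%%%%%%%%##*++++++++++++++++++++++++++++++++**############*******###########*=-
191 %%%%%%%%%%%%%#*++++++++++++++++++++++++++++**#%#######******###******####%##*=--
193 %%%%%%%%%%%%%%%#*+++++++++++++++++++**##***####***********++**####*****###%#*=--
195 %%%%%%%%%%%%%%%%%#*++++++++++++++**#%%%@%%###********#****++++**####******###+=-
197 %%%%%%%%%%%%%%%%%%%#*++++***+++**#%%@@@@@@@%#*******###**+++++++***####*******=-
199 %%%%%%%%%%%%%%%%%%%%%#*####****##%%%%%%%%%%%%#****##%%%##**++++++++**####****+=-
201 %%%%%%%%%%%%%%%%%%%%%##########################**#%%%%%%%%##*++++++++**#####*++=
203 %%%%%%%%%%%%%%%%%%###############################%%%%%%%%%%%##**++++++****#%#*++
205 %%%%%%%%%%%%%%%%%#################################%%%%%%%%%%%%%#**+*********##*+
207 %%%%%%%%%%%%%%%%%%#################################%%%%%%%%%%%%%%#***********+++
209 %%%%%%%%%%%%%%%%###################%%%%%%%%%#########%%%%%%%%%%%%%%#********
[... 2527 characters left out ...]
===========+***************
271 +==================++++******#***++****+====--==================+***************
273 +==================+++*******##****##****++=====-===============+***************
bar θ=0 proj [[324.2, 266.9], [352.6, 245.1]]
0 [[301.7, 250.0], [269.3, 225.6], [301.8, 204.6]]
0.2 [[301.7, 250.0], [269.9, 219.5], [302.8, 198.6]]
0.4 [[301.7, 250.0], [271.8, 214.4], [305.0, 193.4]]
0.6 [[301.7, 250.0], [274.9, 210.6], [308.5, 189.5]]
0.8 [[301.7, 250.0], [279.2, 208.2], [313.1, 186.9]]
t 21.9667 pos [ 0.4947 -0.2626  0.4635] yaw 0.1417 toolx [-0.99  -0.141  0.002] q [-0.62 -0.14  1.54 -0.    1.75 -2.33] F [-0.5 -0.4 -1.9] open 0.0001
slide [-0.0008  0.1487  0.0639] spin -0.01
```

Emit:
arm_command(increments=[{"slide": [0, 0.036, 0], "spin": 0, "gripper": -1}, {"slide": [0, 0.072, 0], "spin": 0, "gripper": -1}, {"slide": [-0.001, 0.108, 0.01], "spin": 0, "gripper": -1}, {"slide": [-0.001, 0.144, 0.03], "spin": 0, "gripper": -1}, {"slide": [-0.001, 0.144, 0.055], "spin": 0, "gripper": -1}, {"slide": [-0.001, 0.144, 0.075], "spin": 0, "gripper": -1}, {"slide": [-0.001, 0.144, 0.095], "spin": 0, "gripper": -1}, {"slide": [-0.001, 0.144, 0.11], "spin": 0, "gripper": -1}])

```text
t: 22.63
tool_pos: [0.4741, -0.1189, 0.3501]
tool_rot: [0.224, -3.127, -0.005]
contact_force: [0.2, 0.4, 0.3]
opening: 0.0001
grip_force: 0.0
```

Emit:
arm_command(increments=[{"slide": [0, 0, 0.01], "spin": 0, "gripper": -1}, {"slide": [0, 0, 0.02], "spin": 0, "gripper": -1}, {"slide": [0, 0, 0.026], "spin": 0, "gripper": -1}, {"slide": [0, 0, 0.03], "spin": 0, "gripper": -1}, {"slide": [0, 0, 0.03], "spin": 0, "gripper": -1}, {"slide": [0, 0, 0.03], "spin": 0, "gripper": -1}])

```text
t: 23.13
tool_pos: [0.4758, -0.12, 0.3261]
tool_rot: [-0.223, 3.133, -0.001]
contact_force: [1.1, -1.0, 0.5]
opening: 0.0003
grip_force: 0.0
```

```bash
python3 -c "
from h import *
go([.4785-.03*.1415,-.1448+.03*.99,.32],.142)"
```

```text
t 23.1333 pos [ 0.4758 -0.12    0.3261] yaw 0.142 toolx [-0.99  -0.141 -0.001] q [-0.4  -0.29  1.89 -0.    1.54 -2.11] F [ 1.1 -1.   0.5] open 0.0003
slide [0.0008 0.0051 0.0061] spin -0.0
```

Emit:
arm_command(increments=[{"slide": [0, 0.003, 0.002], "spin": 0, "gripper": -1}, {"slide": [0, 0.003, 0.004], "spin": 0, "gripper": -1}, {"slide": [0, 0.003, 0.006], "spin": 0, "gripper": -1}, {"slide": [0, 0.003, 0.006], "spin": 0, "gripper": -1}, {"slide": [0, 0.003, 0.006], "spin": 0, "gripper": -1}])

```text
t: 23.55
tool_pos: [0.4751, -0.1169, 0.3196]
tool_rot: [0.223, -3.134, 0.0]
contact_force: [0.3, 0.9, 0.4]
opening: -0.0001
grip_force: 0.0
```

Emit:
arm_command(increments=[{"slide": [0, 0, 0.002], "spin": 0, "gripper": -1}, {"slide": [0, 0, 0.003], "spin": 0, "gripper": -1}, {"slide": [0, 0, 0.003], "spin": 0, "gripper": -1}])

```text
t: 23.8
tool_pos: [0.4753, -0.1169, 0.3189]
tool_rot: [-0.223, 3.133, -0.001]
contact_force: [-2.8, 2.4, 8.0]
opening: -0.0001
grip_force: 3.9
```

Emit:
arm_command(increments=[{"slide": [0, 0, -0.01], "spin": 0, "gripper": -1}, {"slide": [0, 0, -0.04], "spin": 0, "gripper": -1}, {"slide": [0, 0, -0.08], "spin": 0, "gripper": -1}, {"slide": [0, 0.03, -0.12], "spin": 0, "gripper": -1}, {"slide": [0, 0.07, -0.14], "spin": 0, "gripper": -1}, {"slide": [0, 0.11, -0.14], "spin": 0, "gripper": -1}, {"slide": [0, 0.15, -0.14], "spin": 0, "gripper": -1}, {"slide": [0, 0.19, -0.14], "spin": 0, "gripper": -1}])

```text
t: 24.47
tool_pos: [0.4484, 0.0683, 0.4584]
tool_rot: [-0.221, 3.131, -0.0]
contact_force: [0.9, -0.5, 0.5]
opening: -0.0001
grip_force: 0.0
```

Emit:
arm_command(increments=[{"slide": [0, 0.04, 0], "spin": 0, "gripper": -1}, {"slide": [0, 0.08, 0], "spin": 0, "gripper": -1}, {"slide": [0, 0.12, 0], "spin": 0, "gripper": -1}, {"slide": [0, 0.16, 0], "spin": 0, "gripper": -1}, {"slide": [0, 0.2, 0], "spin": 0, "gripper": -1}, {"slide": [0, 0.2, 0], "spin": 0, "gripper": -1}])

```text
t: 24.97
tool_pos: [0.4187, 0.27, 0.4565]
tool_rot: [0.235, -3.132, -0.004]
contact_force: [-0.4, 0.6, -0.0]
opening: -0.0001
grip_force: 0.0
```

Run:
```python
from h import *
S=shot('scene','pics/s12.png')['frame'];T=shot('top','pics/t12.png')['frame']
o=status.get_obs();print(o['tool_pos'],o['contact_force'])
rd=lambda n:cv2.imread(n)[:,:,::-1]
def shift(a,b,x0,y0,x1,y1,name):
    g=lambda f:cv2.cvtColor(np.ascontiguousarray(f[y0:y1,x0:x1]),cv2.COLOR_RGB2GRAY).astype(np.float32)
    A,B=g(a),g(b); W=np.eye(2,3,dtype=np.float32)
    try: cc,W=cv2.findTransformECC(A,B,W,cv2.MOTION_TRANSLATION,(3,200,1e-5))
    except cv2.error as e: cc=-1
    print(name,"shift",W[:,2].round(2),"cc",round(float(cc),3),"absdiff",np.abs(A-B).mean().round(1),"max",np.abs(A-B).max())
S0,T0=rd('pics/scene0.png'),rd('pics/top0.png')
for n,a,b,box in [("scene handle",S0,S,(318,236,354,268)),("scene lid edge front",S0,S,(285,225,330,255)),("scene lid free corner",S0,S,(262,215,290,235)),("scene cheek (ref)",S0,S,(262,240,290,310)),
 ("top handle",T0,T,(368,200,402,255)),("top lid",T0,T,(312,198,374,262)),("top dish/carton",T0,T,(385,165,415,215)),("top oxi",T0,T,(380,265,415,290)),
 ("scene handle s11 (before press)",S0,rd('pics/s11.png'),(318,236,354,268)),("scene free corner s11",S0,rd('pics/s11.png'),(262,215,290,235))]: shift(a,b,*box,n)
for n in('s6','s11','s12'):
    f=rd(f'pics/{n}.png')[200:232:2,262:300]; print(n); [print(''.join(' .:-=+*#%@'[min(9,int(p)//26)] for p in r.mean(1))) for r in f]
```

```text
[0.42004485 0.26613347 0.45661159] [ 0.02815212 -1.04157046  0.2387833 ]
scene handle shift [-0.08 -0.11] cc 0.997 absdiff 2.1 max 9.0
scene lid edge front shift [-0.06 -0.07] cc 0.999 absdiff 1.8 max 10.0
scene lid free corner shift [14.29 12.06] cc 0.966 absdiff 14.6 max 116.0
scene cheek (ref) shift [-0.19 -0.3 ] cc 0.742 absdiff 11.9 max 121.0
top handle shift [ 0.02 -0.02] cc 0.999 absdiff 12.0 max 18.0
top lid shift [-0.15  0.16] cc 0.973 absdiff 12.0 max 36.0
top dish/carton shift [-0.   -0.02] cc 1.0 absdiff 11.4 max 17.0
top oxi shift [ 0.01 -0.01] cc 1.0 absdiff 11.1 max 17.0
scene handle s11 (before press) shift [ 0.22 -0.74] cc 0.886 absdiff 18.4 max 53.0
scene free corner s11 shift [11.26 -8.67] cc -1.0 absdiff 50.8 max 148.0
s6
#%%%%%%%%%%%%%%%%%%%%%%%#*++++++++++++
#%%%%%%%%%%%%%%%%%%%%%%%%%#*++++++***#
#%%%%%%%%%%%%%%%%%%%%%%%%%%%##**######
#%%%%%%%%%%%%%%%%%%%%%%%%%%%%%%###%%%%
*%%%%%%%%%%%%%%%%%%%%%%%%%%%%%%%%%%%%%
*#%%%%%%%%%%%%%%%%%%%%%%%%%%%%%%%%%%%%
*#%%%%%%%%%%%%%%%%%%%%%%%%%%%%%%%%%%%%
*#%%%%%%%%%%%%%%%%%%%%%%%%%%@%%%%%%%%%
#%%%%%%%%%%%%%%%%%%%%%%%%%%%%%%%%%%%
[... 831 characters left out ...]
%%%#=----------=+*###############
%%%%%%%%#=---------:--=*##############
s12
#########%%%####%########*+===++=====+
#%########%#%%###%#########*+++++++***
%####%%%%%%##%%###############***#####
###%####%%#%%%%%####################%%
#######%%%#%%%%%%###############%%%%%%
########%#%#%%%%#%#####%%%%%%%%%%%%%%%
#%###%%##%%%%%%%%%%%%%%%%%%%%%%%%%%%%%
%%#%%%%%#%%%%%%%%%%%%%%%%%%%%%%%%%%%%%
%#%%%%#%%#%#%%%###%%%%%%%%%%%%%%%%%%%%
%%%###%%%%%%##%%%%%%%%%%%%%%%%%%%%%%%%
%%%##%%#%%%%%%%%%%%%%%%%%%%%%%%%%%%%%%
%%%%%%###%%%%%%%%%%%%%%%%%%%%%%%%%%%%%
#%%%#%##%%%%%%%%%%%%%%%%%%%%%%%%%%%%%%
%%%%######%%%%%%%%%%%%%%%%%%%%%%%%%%%%
%%%%%%%#*++*#%%%%%%%%%%%%%%%%%%%%%%%%%
%%%%%%%#*=--=+*#%%%%%%%%%%%%%%%%%%%%%%
```

Run:
```python
from h import *
for n,(x0,y0,x1,y1) in {'t12':(278,210,330,272),'s12':(284,255,330,315)}.items():
    f=cv2.imread(f'pics/{n}.png')[y0:y1,x0:x1]; f=cv2.resize(f,None,fx=2,fy=1,interpolation=cv2.INTER_CUBIC)
    h=cv2.cvtColor(f,cv2.COLOR_BGR2HSV); print(n,x0,y0)
    for r in h: print(''.join(('R' if p[0]<12 or p[0]>165 else 'Y' if p[0]<38 else 'G' if p[0]<85 else 'B' if p[0]<135 else 'P') if p[1]>65 else ' .:-=+*#%@'[min(9,p[2]//25)] for p in r))
```

```text
t12 278 210
+++++++++++++++++++++++++++++++++++++++++++++++++++++++++=============---------------::::::::::::::-----
+++++++++++++++++++++++++++++++++++++++++++++++++++++==============------::----------------------=====++
++++++++++++++++++++++++++++++++++++++++++++++++++++===============-----::--------------==++++++++++++++
++++++++++++++++++++++++++++++++++++++++++++++++++++===============----::-------------==++++++++++++++**
+++++++++++++++++++++++++++++++++++++++++++++++++++++==============-----:::-----------==+++*************
+++++++++++++++++++++++++++++++++++++++++++++++++++++=====--=======-----::::-----:::---==++*********++**
+++++++++++++++++++++++++++++++++++++++++++++++++++++=========--------------------:::--==++++***********
+++++++++++++++++++++++++++++++++++++++++++++++++++++====-----=--------------------:::--==+++********+++
++++++++++++++++++++++++++++++++++++++++++++++++++++++===---------------------:::::::::--=+++********+++
+++++++++++++++++++++++++++++++++++++=====================-------::::::----------::::::--=+++*********++
++++++++++++++++++++++++++++==========
[... 10313 characters left out ...]
===========++++++++++++++=============----===++++
===-========+++****##**************+++==============++****++++++++===========----=====++++**
===---=========++*********#*****++++=============++**#####**++++++++=======-----===++++***##
===--====-========++**********+++=============++***##%%%##**+++++++++++====---===++++***##%%
====================++*****+++==============++**##%%%%###***+++++++++++========+++***###%%%%
======================+++++===============+**##%%%%%%##**+++++++++++++=======++++**##%%%%%%%
==+++==================================++**##%%%%%%##***++++++++++++=====+++++***##%%%%%%%%%
+++++++++===========================+++**##%%%%%###***+++++++++++====++*******###%%%%%%%%%%%
```

```bash
python3 -c "
from station import order
print(order.finish_job())"
```

```text
the job is handed in; nothing more can be done
None
```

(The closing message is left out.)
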